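# Tap a bearing cup square into a display-stand base

### The job

Take the bearing cup off the sloping rack by its blue spindle, stand it level in the bore of the dark wooden base and let go. Then take the tamper from the cork mat and, pushing only with the tamper on the rim of the cup, never on the spindle, work the cup down a little at a time alternately around the rim, so that it never cocks in the bore, until it is fully home with its flange flat on the base. Stand the tamper upright back on the cork mat and leave the other things on the desk where they are.

Things in the scene. Friction and masses are not known exactly. Their poses are not given: they have to be found in the camera images.
- cup: Loose aluminium bearing cup, 0.3 to 0.5 kg. Origin: centre of its underside; z: its axis, towards the spindle end. Body diameter 90, z 0 to 26 (lower edge chamfered 3); flange (the rim) diameter 108, z 26 to 34; blue round spindle diameter 22, z 34 to 84, the place to grip. Starts underside down on the rack, its axis leaning 25 degrees from vertical towards the rack's low -x side.
- base: Fixed dark wooden block 160 x 160 x 45 high, the base of a revolving display stand, origin at the centre of its underside, z up. In the middle of its top is a round vertical bore. Cup fully home: flange flat on the base's top, cup underside 19 above the base's underside.
- bore (a point): Centre of the bore's mouth, at the height of the base's top. Bore diameter 94, 36 deep, mouth chamfered 2. Three brass pads in it first hold the cup level with its flange 12 above the base's top. The cup counts as cocked if it leans more than 9 degrees in the bore; one pad 9 mm lower than the other two leans it 9 degrees.
- pad0_top (a point): Top centre of brass pad 0, diameter 10, in the bore 38 from its axis, in the direction of the base's x axis. At first 14 below the base's top. Each pad slides straight down on its own under about 9 N, stays where left (no spring), 12 mm to cup home. A push on the rim over one pad lowers that side only, the cup pivoting on the other two; between two pads it takes about 18 N.
- pad1_top (a point): Top centre of brass pad 1, like pad 0, 120 degrees counterclockwise from it.
- pad2_top (a point): Top centre of brass pad 2, like pad 0, 240 degrees counterclockwise from it.
- rack: Fixed plywood rack, 120 wide, whose 130 long sloping top (25 degrees) faces its -x side and up (turned away from the robot); the cup rests on it against two steel pegs near the low edge. Origin on the desk under the centre of the slope, where the slope is 45 high; the cup's origin starts there.
- mat: Fixed square cork mat, 110 x 110 x 6, origin at the centre of its underside.
- tamper: Loose hand tamper, about 0.2 kg, standing upright on the mat. Origin at the centre of its flat underside, z up its axis. Round black rubber foot diameter 34, z 0 to 20; round wooden handle diameter 24, z 20 to 120.
- bottle: Water bottle, 68 diameter, 220 high; leave it alone. Origin at its underside.
- mug: White mug of pens, 80 diameter, 140 high with the pens; leave it alone. Origin at its underside.
- stapler: Red and black stapler, 40 x 140 x 50 high; leave it alone. Origin at its underside.
- inkpad: Blue ink pad box, 75 x 110 x 24; leave it alone. Origin at its underside.
- cards: Stack of grey and white cards, 104 x 154 x 48; leave it alone. Origin at its underside.
- tape: Yellow tape dispenser, 60 x 130 x 80 high; leave it alone. Origin at its underside.
Not all that is in view belongs to the job. What is shaped like the cup but green or turquoise is not meant. Of the things that look like the mat, the smaller one is meant.

How it is judged:
By the outcome, as a careful person would: the job done as asked, in the order asked, and still so for the second after the job is handed in, with the robot touching nothing.
It also fails if it takes over 72 s, if anything falls off the work surface, if the arm or the gripper's body presses on something with over 40 N, if the wrist force passes 120 N, or if a joint passes its speed limit or range.

### The arm

A 6-joint arm with a two-finger parallel gripper is mounted at the origin on the work surface. World frame = base frame: x ahead of the robot, y to its left, z up, the work surface at z = 0. Lengths are in m, angles in rad, forces in N, time in s.
With the tool pointing down it reaches from about 0.3 to 0.875 m from the base axis. Payload 6.4 kg.
Tool frame: the origin (TCP) lies midway between the tips of the shut fingers; the grasp point (between the pads) lies 19 mm behind it; y points along the fingers, x is the direction in which the jaws open and shut, and the axes are right-handed (so a half turn about y gives the same grasp; the last joint's range is limited). The gripper opens to 88 mm and grips with 3 to 60 N. Pads are 18 mm wide; open, the fingers measure 123 mm over their backs; the gripper's body (75 mm by 187 mm) begins 45 mm behind the grasp point.
Start: joints at [0.93, 0.181, 1.607, -0, 1.354, -0.206], TCP at [0.242, 0.522, 0.239] pointing down, gripper open.
Joint ranges: [-2.99, 2.99], [-0.89, 2.07], [0.3, 2.58], [-1.14, 4.28], [0, 2.63], [-3.12, 3.12]. Speed limits (rad/s): [2.57, 2.57, 3.01, 3.14, 3.14, 3.14].

### API

Orientations are given as a 3x3 rotation matrix whose columns are the frame's x, y, z axes.
In Python, from rig import bot, cams, job_done gives the robot as it stands.
- The arm moves only by the shell command python3 -m creep 'ROWS' [FORCE]. ROWS is JSON, a list of rows, each an object with "grip": the finger opening in m, from 0 to 0.0881; "linear": the shift along the tool's x, y, z in m, a list of three; "roll": the turn about the tool's y in degrees. A call has 1 to 8 rows; each row shifts and turns the commanded pose from where the row before left it, along the tool's axes as they then stand; what a row does not reach is not made up. A row lasts 1/12 s, in which the tool goes at most 41.7 mm and 7.16 degrees, less where a joint would pass 70% of its speed; a pose out of reach is approached as far as the arm can. A call with a gripper value outside its range is refused whole. The fingers move at their own pace and stop on an object; FORCE is the grip in N (left out, the last holds). Time passes only in rows, so rows that do not move let the fingers close. It gives the time, the measured TCP pose, the force and the opening at its end, in the units of the state.
- bot.get_state(): the state, without advancing time (a new reading comes with each control period).
- cams.grab_frame(name): name is "scene" or "top" or "wrist"; returns (picture, depth): 400x640x3 uint8, blue, green, red; 400x640 float32, m along the optical axis (not along the pixel's ray), 0 where there is no reading.
- cams.camera_info(name): a dict with "K" (3x3 intrinsics, pixels), "extrinsics" (4x4, takes a point from camera to world coordinates). Camera axes: x right, y down, z forward; pixel columns grow to the right and rows downward; lengths in m; the calibration is good to about 2 mm. A picture is of the moment at which its call begins: read the wrist's pose just before it. camera_info takes no time and is no camera call; for the wrist camera it gives the pose at the moment of the call.
- job_done(): hands the job in, once; it reports no verdict.
The state is a dict: "time": time; "joints": joint angles; "dq": joint speeds; "joint_efforts": joint torques, N m; "eef_pos": TCP position; "eef_rot": TCP orientation; "force": force on the tool from outside, world axes, zero at the start; "torque": the same for the moment, N m; "grip_width": finger opening in m.
Only numpy, scipy, OpenCV 4.12 (cv2) and the standard library are available. Lean on these libraries where they do the work, as an engineer would, in place of code of your own. Each camera call takes 0.05 s, during which the arm holds its last target. There are 200 camera calls.

## Working session

There is one attempt and no reset: what is moved stays moved. The work goes in short steps, Python scripts to look and compute and a shell command to move; the robot and the scene stay as the last step left them, time stands still between calls to the robot, and variables do not carry over. Pictures are saved under pics/ and viewed, about 8 in all and at most 12, crops included, and the job is handed in when it is done.

```bash
ls; mkdir -p pics; cat > h.py <<'E'
import numpy as np, cv2, sys
from rig import bot, cams
def grab(n):
    s=bot.get_state(); i=cams.camera_info(n); p,d=cams.grab_frame(n)
    return p,d,np.array(i["K"]),np.array(i["extrinsics"])
def cloud(d,K,T):
    v,u=np.indices(d.shape); P=np.stack([(u-K[0,2])/K[0,0]*d,(v-K[1,2])/K[1,1]*d,d],-1)
    return P@T[:3,:3].T+T[:3,3]
def ray(u,v,K,T,z):
    r=T[:3,:3]@np.array([(u-K[0,2])/K[0,0],(v-K[1,2])/K[1,1],1]); o=T[:3,3]
    return o+r*(z-o[2])/r[2]
E
python3 - <<'E'
from h import *
s=bot.get_state(); print(s)
for n in ("scene","top"):
    p,d,K,T=grab(n); cv2.imwrite(f"pics/{n}0.png",p); np.savez(f"{n}0.npz",p=p,d=d,K=K,T=T); print(n,K,T,(d>0).mean())
E
```

```text
pics
{'time': 0.0, 'joints': array([ 9.29706034e-01,  1.81525501e-01,  1.60797583e+00, -3.28926263e-05,
        1.35378210e+00, -2.06309456e-01]), 'dq': array([-0.00281226, -0.0004113 , -0.0007725 ,  0.00096989,  0.00194221,
        0.0005591 ]), 'joint_efforts': array([-6.90234720e-05, -4.33865190e+01, -3.41852403e+01,  7.01566273e-02,
        3.86134756e-02, -1.14352836e-04]), 'eef_pos': array([0.2418777 , 0.52107892, 0.23783442]), 'eef_rot': array([[ 4.21204372e-01, -9.85457769e-04, -9.06965218e-01],
       [ 9.06964231e-01, -1.37427231e-03,  4.21205407e-01],
       [-1.66149732e-03, -9.99998570e-01,  3.14925444e-04]]), 'force': array([-0.45604703,  0.84467354,  0.71938691]), 'torque': array([-0.01601526, -0.02368757,  0.0317583 ]), 'grip_width': 0.08812363159814414}
scene [[370.2352792    0.         319.83946393]
 [  0.         370.2352792  201.1377336 ]
 [  0.           0.           1.        ]] [[ 0.15063373  0.52377562 -0.83843222  1.51991215]
 [ 0.98857003 -0.07446481  0.13108888 -0.13257792]
 [ 0.00622746 -0.84859536 -0.52900579  0.66166881]
 [ 0.          0.          0.          1.        ]] 0.989359375
top [[424.32152429   0.         316.05983604]
 [  0.         424.32152429 197.30450285]
 [  0.           0.           1.        ]] [[ 0.01746809 -0.99328208  0.11439219  0.39832113]
 [-0.99977356 -0.01874271 -0.01007641  0.00440814]
 [ 0.01215274 -0.11419028 -0.99338456  1.55288885]
 [ 0.          0.          0.          1.        ]] 0.99596484375
```

View pics/top0.png

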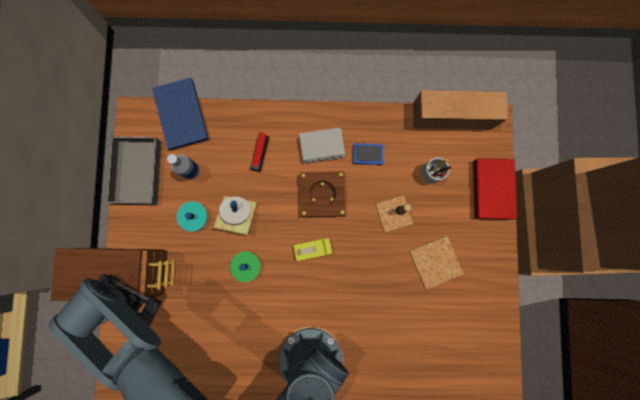

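View pics/scene0.png

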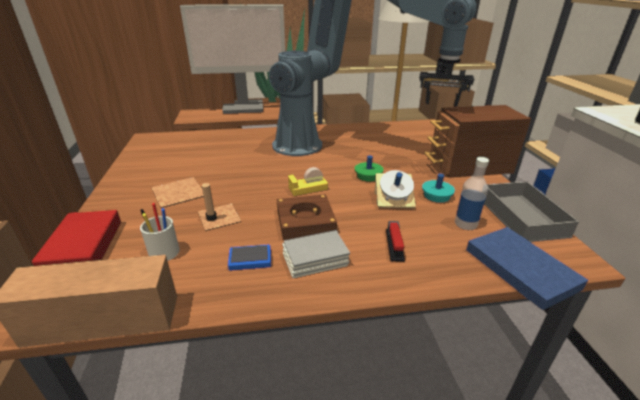

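Top view: cup with blue spindle (234,208) on the rack (236,216), base (322,194) with its bore, small mat (395,213) with the tamper (402,209). The green and turquoise look-alikes are at (245,267) and (192,216). The scene view agrees: cup (398,185), base (306,213), tamper (209,203).

```bash
python3 - <<'E'
from h import *
Z={n:np.load(f"{n}0.npz") for n in("top","scene")}
for n in Z:
    p,d,K,T=[Z[n][k] for k in "pdKT"]; C=cloud(d,K,T); hsv=cv2.cvtColor(p,cv2.COLOR_BGR2HSV)
    u0,v0=(234,208) if n=="top" else (398,185)
    def rep(nm,m,box):
        M=np.zeros_like(m); x0,x1,y0,y1=box; M[y0:y1,x0:x1]=m[y0:y1,x0:x1]
        P=C[M]; v,u=np.nonzero(M)
        if len(P): print(n,nm,len(P),"px",u.mean().round(1),v.mean().round(1),"med",np.median(P,0).round(4),"min",P.min(0).round(3),"max",P.max(0).round(3))
    H,S,V=[hsv[...,i].astype(int) for i in range(3)]
    bx=(212,258,190,236) if n=="top" else (375,418,165,210)
    rep("spindle",(H>100)&(H<130)&(S>120),bx)
    rep("white",(S<50)&(V>110),bx)
    rep("rackyel",(S>50)&(H<40)&(H>18)&(V>120)&(C[...,2]>.015),bx)
    bb=(290,355,165,225) if n=="top" else (270,345,190,240)
    m=abs(C[...,2]-.045)<.006; rep("basetop",m,bb)
    if n=="top":
        M=np.zeros(m.shape,np.uint8); M[165:225,292:352]=(m&(S>60))[165:225,292:352]; 
        c,h=cv2.findContours(M,cv2.RETR_CCOMP,cv2.CHAIN_APPROX_NONE)
        for k,a in enumerate(c):
            if cv2.contourArea(a)>80:
                r=cv2.minAreaRect(a); (uu,vv),_,_=r; print("contour",cv2.contourArea(a),h[0][k][3],r,ray(uu,vv,K,T,.045))
        tb=(380,418,190,236)
        rep("tamphigh",C[...,2]>.05,tb); rep("tamptop",C[...,2]>.11,tb)
        rep("mat",(C[...,2]>.002)&(C[...,2]<.02),(370,420,185,240))
    else: rep("tamptop",C[...,2]>.105,(195,225,175,225)); rep("tamp",C[...,2]>.03,(195,225,175,225))
E
```

```text
top spindle 31 px 233.7 205.5 med [0.5314 0.2695 0.1185] min [0.517 0.263 0.086] max [0.543 0.275 0.127]
top white 594 px 234.3 210.6 med [0.5144 0.2704 0.0771] min [0.398 0.004 0.002] max [0.568 0.343 1.553]
top rackyel 461 px 236.3 221.7 med [0.4683 0.2576 0.0619] min [0.398 0.004 0.015] max [0.57  0.343 1.553]
top basetop 1289 px 322.8 193.8 med [ 0.5832 -0.0345  0.0436] min [ 0.504 -0.115  0.039] max [0.67  0.048 0.051]
contour 1869.0 -1 ((322.7099304199219, 193.68692016601562), (44.421295166015625, 44.549461364746094), 88.53119659423828) [ 0.58544965 -0.03447424  0.045     ]
contour 588.5 0 ((322.9615478515625, 193.80770874023438), (27.188796997070312, 27.89044189453125), 52.12501525878906) [ 0.58503093 -0.0353823   0.045     ]
top tamphigh 75 px 404.8 208.7 med [ 0.5324 -0.3147  0.1214] min [ 0.398 -0.333  0.052] max [0.547 0.004 1.553]
top tamptop 49 px 406.0 208.2 med [ 0.5326 -0.3186  0.1232] min [ 0.398 -0.333  0.11 ] max [0.547 0.004 1.553]
top mat 889 px 394.0 213.6 med [ 0.5168 -0.2944  0.0047] min [ 0.428 -0.391  0.002] max [ 0.629 -0.21   0.019]
scene spindle 31 px 397.8 178.0 med [0.5443 0.2679 0.1132] min [0.532 0.262 0.085] max [0.55  0.274 0.124]
scene white 704 px 396.0 185.1 med [0.5286 0.2677 0.0728] min [ 0.292 -0.133 -0.   ] max [1.52  0.394 0.662]
scene rackyel 331 px 387.4 195.3 med [0.5363 0.2317 0.0292] min [ 0.35  -0.133  0.016] max [1.52  0.344 0.662]
scene basetop 1509 px 307.5 215.8 med [ 0.6258 -0.0232  0.0458] min [ 0.499 -0.116  0.039] max [0.747 0.05  0.051]
scene tamptop 81 px 205.5 188.8 med [ 0.543  -0.3183  0.121 ] min [ 0.524 -0.331  0.105] max [ 1.52  -0.133  0.662]
scene tamp 260 px 207.3 198.6 med [ 0.5437 -0.3179  0.0849] min [ 0.524 -0.332  0.03 ] max [ 1.52  -0.133  0.662]
```

```bash
python3 -m creep --help 2>&1 | head -20; python3 -c "
from h import *
i=cams.camera_info('wrist');s=bot.get_state();print(i['K']);T=np.array(i['extrinsics']);print((s['eef_rot'].T@T[:3,:3]).round(3),(s['eef_rot'].T@(T[:3,3]-s['eef_pos'])).round(4))"
```

```text
invalid input: not JSON, or not a number
[[294.80326904   0.         324.04037352]
 [  0.         294.80326904 199.84374958]
 [  0.           0.           1.        ]]
[[ 1.     0.    -0.   ]
 [ 0.    -0.277  0.961]
 [ 0.    -0.961 -0.277]] [ 0.0006 -0.1457  0.0715]
```

```bash
python3 -m creep '[{"grip":0.088,"linear":[-0.012,-0.009,-0.034],"roll":0},{"grip":0.088,"linear":[-0.012,-0.009,-0.034],"roll":0},{"grip":0.088,"linear":[-0.012,-0.009,-0.034],"roll":0},{"grip":0.088,"linear":[-0.012,-0.009,-0.034],"roll":0},{"grip":0.088,"linear":[-0.012,-0.009,-0.034],"roll":0},{"grip":0.088,"linear":[-0.012,-0.009,-0.034],"roll":0},{"grip":0.088,"linear":[-0.012,-0.009,-0.034],"roll":0},{"grip":0.088,"linear":[-0.012,-0.009,-0.034],"roll":0}]' 15; python3 -m creep '[{"grip":0.088,"linear":[0,0,0],"roll":-6.5},{"grip":0.088,"linear":[0,0,0],"roll":-6.5},{"grip":0.088,"linear":[0,0,0],"roll":-6.5},{"grip":0.088,"linear":[0,0,0],"roll":-6.5},{"grip":0.088,"linear":[0,0,0],"roll":0},{"grip":0.088,"linear":[0,0,0],"roll":0}]'
python3 - <<'E'
from h import *
p,d,K,T=grab("wrist"); cv2.imwrite("pics/w1.png",p); np.savez("w1.npz",p=p,d=d,K=K,T=T)
E
```

```text
time: 0.77
eef_pos: [0.4492, 0.3184, 0.3108]
eef_rot: [[0.421, -0.001, -0.907], [0.907, -0.0, 0.421], [-0.0, -1.0, 0.0]]
force: [-1.2, 0.8, -0.2]
grip_width: 0.0882
time: 1.27
eef_pos: [0.4483, 0.3198, 0.3103]
eef_rot: [[-0.016, -0.001, -1.0], [1.0, -0.0, -0.016], [-0.0, -1.0, 0.001]]
force: [-0.1, -0.1, -0.4]
grip_width: 0.0882
```

View pics/w1.png

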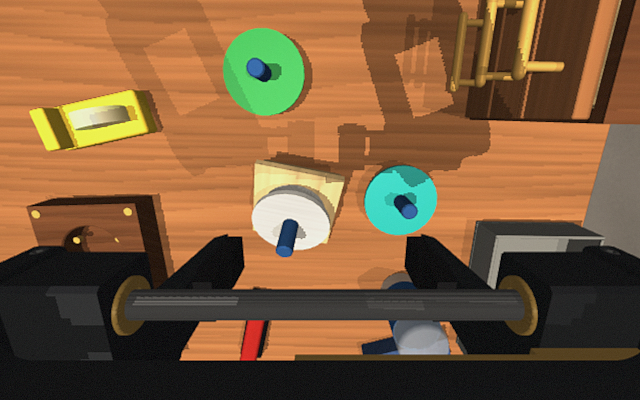

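Wrist view: cup disc at (291,215) with spindle (287,238) leaning away from the robot. The base corner is at left, and the look-alikes at (264,70) and (401,200). Next: fit the flange plane and spindle axis.

```bash
cat > fit.py <<'E'
from h import *
def cupfit(p,d,K,T,box,zmin=.03):
    C=cloud(d,K,T); hsv=cv2.cvtColor(p,cv2.COLOR_BGR2HSV).astype(int); H,S,V=hsv[...,0],hsv[...,1],hsv[...,2]
    B=np.zeros(d.shape,bool); x0,x1,y0,y1=box; B[y0:y1,x0:x1]=1; B&=(d>.05)&(C[...,2]>zmin)
    P=C[B&(S<60)&(V>60)]
    for k in range(6):
        c=np.median(P,0) if k==0 else P.mean(0); n=np.linalg.svd(P-c,full_matrices=False)[2][2]; n*=np.sign(n[2])
        r=(P-c)@n; P=P[abs(r)<max(.0015,1.5*r.std())]
    e=np.linalg.svd(P-c)[2][:2]; q=((P-c)@e.T).astype(np.float32); (a,b),rr=cv2.minEnclosingCircle(q)
    F=c+a*e[0]+b*e[1]
    Q=C[B&(H>100)&(H<135)&(S>100)]
    return n,F,rr,len(P),Q
if __name__=="__main__":
    z=np.load("w1.npz"); n,F,rr,N,Q=cupfit(*[z[k] for k in "pdKT"],(240,340,175,262))
    print("normal",n.round(3),"tilt",np.degrees(np.arccos(n[2])),"az",np.degrees(np.arctan2(n[1],n[0])),"flange ctr",F.round(4),rr,N)
    t=(Q-F)@n; print("spindle pts",len(Q),Q.mean(0).round(4),"axial range",t.min(),t.max())
    top=Q[t>.047]; print("top face ctr",top.mean(0),"pred",F+.05*n,"grip pt 30",F+.03*n, "underside", F-.034*n)
E
python3 fit.py
```

```text
normal [ 0.415 -0.075  0.907] tilt 24.9650560956008 az -10.252456386996952 flange ctr [0.5213 0.2756 0.0754] 0.0545031763613224 2911
spindle pts 571 [0.5255 0.2742 0.1153] axial range 0.0015053846350098796 0.1884768377756566
top face ctr [0.52845736 0.27262476 0.14419875] pred [0.54211619 0.27184839 0.12076208] grip pt 30 [0.53380966 0.27335083 0.10263077] underside [0.50722877 0.27815861 0.04461059]
```

```bash
python3 -m creep '[{"grip":0.088,"linear":[0,0,0],"roll":5.6},{"grip":0.088,"linear":[0,0,0],"roll":5.6},{"grip":0.088,"linear":[-0.0061,0.024,-0.0185],"roll":0},{"grip":0.088,"linear":[-0.0061,0.024,-0.0185],"roll":0},{"grip":0.088,"linear":[-0.0061,0.024,-0.0185],"roll":0},{"grip":0.088,"linear":[-0.0061,0.024,-0.0185],"roll":0},{"grip":0.088,"linear":[-0.0061,0.024,-0.0185],"roll":0},{"grip":0.088,"linear":[0,0.02,0],"roll":0}]' 15; python3 -m creep '[{"grip":0.088,"linear":[0,0,0],"roll":0},{"grip":0.088,"linear":[0,0,0],"roll":0}]'
```

```text
time: 1.98
eef_pos: [0.5363, 0.2717, 0.1689]
eef_rot: [[0.181, 0.0, -0.984], [0.984, -0.001, 0.181], [-0.001, -1.0, -0.001]]
force: [0.1, 0.7, -0.4]
grip_width: 0.0878
time: 2.15
eef_pos: [0.5331, 0.2734, 0.1695]
eef_rot: [[0.178, -0.003, -0.984], [0.984, -0.001, 0.178], [-0.001, -1.0, 0.003]]
force: [-0.2, -0.3, 0.4]
grip_width: 0.0879
```

```bash
python3 -m creep '[{"grip":0.088,"linear":[0,0.028,0],"roll":0},{"grip":0.088,"linear":[0,0.028,0],"roll":0},{"grip":0.088,"linear":[0,0.020,-0.001],"roll":0},{"grip":0.088,"linear":[0,0.010,0],"roll":0},{"grip":0.06,"linear":[0,0,0],"roll":0},{"grip":0.04,"linear":[0,0,0],"roll":0},{"grip":0.03,"linear":[0,0,0],"roll":0},{"grip":0.015,"linear":[0,0,0],"roll":0}]' 15; python3 -m creep '[{"grip":0.01,"linear":[0,0,0],"roll":0},{"grip":0.01,"linear":[0,0,0],"roll":0},{"grip":0.01,"linear":[0,0,0],"roll":0},{"grip":0.01,"linear":[0,0,0],"roll":0}]'
```

```text
time: 2.82
eef_pos: [0.5365, 0.274, 0.0869]
eef_rot: [[0.175, 0.003, -0.984], [0.984, 0.001, 0.175], [0.002, -1.0, -0.003]]
force: [-0.2, -0.9, -0.0]
grip_width: 0.0635
time: 3.15
eef_pos: [0.5353, 0.2734, 0.085]
eef_rot: [[0.176, 0.0, -0.984], [0.984, 0.0, 0.176], [0.0, -1.0, -0.0]]
force: [-0.4, 0.7, -0.8]
grip_width: 0.0366
```

```bash
python3 -m creep '[{"grip":0.01,"linear":[0,0,0],"roll":0},{"grip":0.01,"linear":[0,0,0],"roll":0},{"grip":0.01,"linear":[0,0,0],"roll":0},{"grip":0.01,"linear":[0,0,0],"roll":0}]'; python3 -m creep '[{"grip":0.01,"linear":[0,-0.01,0],"roll":0},{"grip":0.01,"linear":[0,-0.02,0],"roll":0},{"grip":0.01,"linear":[0,-0.03,0],"roll":0},{"grip":0.01,"linear":[0,-0.03,0],"roll":0},{"grip":0.01,"linear":[0,-0.02,0],"roll":0},{"grip":0.01,"linear":[0,0,0],"roll":0},{"grip":0.01,"linear":[0,0,0],"roll":0}]'
cat > look.py <<'E'
from h import *
import sys
n=sys.argv[1]; s=bot.get_state(); print(s["time"],s["eef_pos"].round(4),s["force"].round(1),s["grip_width"].round(4))
p,d,K,T=grab(n); np.savez(sys.argv[2]+".npz",p=p,d=d,K=K,T=T)
if len(sys.argv)>3:
    x0,x1,y0,y1,k=map(int,sys.argv[3:]); p=cv2.resize(p[y0:y1,x0:x1],None,fx=k,fy=k,interpolation=cv2.INTER_CUBIC)
cv2.imwrite(f"pics/{sys.argv[2]}.png",p)
E
python3 look.py scene s2 340 460 120 220 6
```

```text
time: 3.48
eef_pos: [0.5352, 0.2731, 0.0847]
eef_rot: [[0.176, -0.0, -0.984], [0.984, -0.001, 0.176], [-0.001, -1.0, -0.0]]
force: [0.1, -1.5, 0.7]
grip_width: 0.0212
time: 4.07
eef_pos: [0.5354, 0.2737, 0.1954]
eef_rot: [[0.175, 0.002, -0.984], [0.984, 0.001, 0.175], [0.001, -1.0, -0.002]]
force: [-0.6, -0.4, -5.6]
grip_width: 0.0212Traceback (most recent call last):
  File "look.py", line 3, in <module>
    n=sys.argv[1]; s=bot.get_state(); print(s["time"],s["eef_pos"].round(4),s["force"].round(1),s["grip_width"].round(4))
                                                                                                ^^^^^^^^^^^^^^^^^^^^^
AttributeError: 'float' object has no attribute 'round'
```

```bash
sed -i 's/s\["grip_width"\].round(4)/round(s["grip_width"],4)/' look.py; python3 look.py scene s2 340 460 120 220 6; python3 look.py wrist w2
```

```text
4.0667 [0.5354 0.2737 0.1954] [-0.6 -0.4 -5.6] 0.0212
4.1167 [0.5343 0.2734 0.1936] [-0.7 -0.7 -5. ] 0.0211
```

View pics/s2.png

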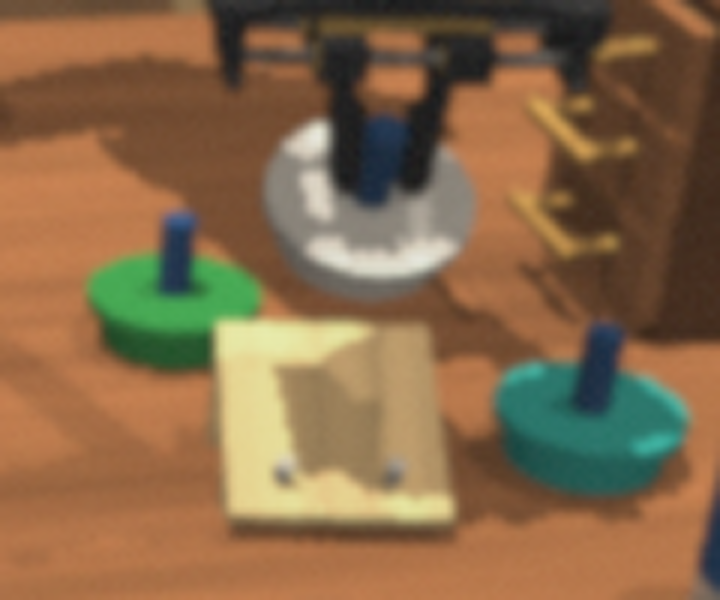

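View pics/w2.png

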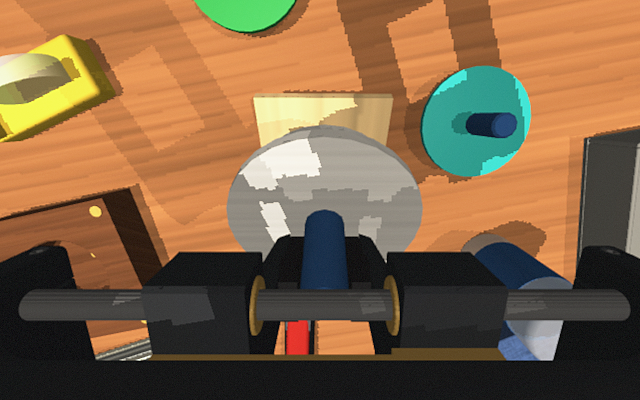

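Cup is held, still leaning about 25° (flange at (325,195) in the wrist view), with the tool unable to tilt. I'll level it against the bare desk between rack and base.

```bash
python3 -m creep '[{"grip":0.01,"linear":[-0.02,0,-0.003],"roll":0},{"grip":0.01,"linear":[-0.03,0,-0.005],"roll":0},{"grip":0.01,"linear":[-0.03,0,-0.005],"roll":0},{"grip":0.01,"linear":[-0.03,0,-0.005],"roll":0},{"grip":0.01,"linear":[-0.025,0.01,-0.004],"roll":0},{"grip":0.01,"linear":[-0.0114,0.02,0],"roll":0},{"grip":0.01,"linear":[0,0.03,0],"roll":0},{"grip":0.01,"linear":[0,0.03,0],"roll":0}]' 15; python3 -m creep '[{"grip":0.01,"linear":[0,0.025,0],"roll":0},{"grip":0.01,"linear":[0,0.012,0],"roll":0},{"grip":0.01,"linear":[0,0.005,0],"roll":0},{"grip":0.01,"linear":[0,0,0],"roll":0},{"grip":0.01,"linear":[0,0,0],"roll":0}]' 8; python3 -m creep '[{"grip":0.01,"linear":[0,0.003,0],"roll":0},{"grip":0.01,"linear":[0,0.003,0],"roll":0},{"grip":0.01,"linear":[0,0,0],"roll":0}]'
```

```text
time: 4.83
eef_pos: [0.5302, 0.1243, 0.1024]
eef_rot: [[0.178, -0.002, -0.984], [0.984, 0.0, 0.178], [-0.0, -1.0, 0.001]]
force: [0.0, 0.0, -4.9]
grip_width: 0.0214
time: 5.25
eef_pos: [0.5316, 0.1256, 0.0632]
eef_rot: [[0.175, 0.0, -0.985], [0.985, 0.0, 0.175], [0.0, -1.0, -0.0]]
force: [0.2, -0.4, -4.4]
grip_width: 0.0219
time: 5.5
eef_pos: [0.5315, 0.1255, 0.0572]
eef_rot: [[0.175, 0.001, -0.984], [0.984, 0.0, 0.175], [0.0, -1.0, -0.001]]
force: [-0.3, 0.4, -5.1]
grip_width: 0.0217
```

```bash
python3 -m creep '[{"grip":0.01,"linear":[0,0.002,0.002],"roll":0},{"grip":0.01,"linear":[0,0.002,0.003],"roll":0},{"grip":0.01,"linear":[0,0.002,0.004],"roll":0},{"grip":0.01,"linear":[0,0,0],"roll":0}]' 6;  python3 -m creep '[{"grip":0.01,"linear":[0,0.001,0.004],"roll":0},{"grip":0.01,"linear":[0,0.001,0.004],"roll":0},{"grip":0.01,"linear":[0,0.001,0.004],"roll":0},{"grip":0.01,"linear":[0,0,0],"roll":0}]'; python3 -m creep '[{"grip":0.01,"linear":[0,0.001,0.004],"roll":0},{"grip":0.01,"linear":[0,0.001,0.004],"roll":0},{"grip":0.01,"linear":[0,0.001,0],"roll":0},{"grip":0.01,"linear":[0,0,0],"roll":0}]'; python3 look.py scene s3 330 450 130 220 6
```

```text
time: 5.83
eef_pos: [0.5208, 0.1273, 0.0502]
eef_rot: [[0.175, -0.002, -0.985], [0.985, 0.0, 0.175], [-0.0, -1.0, 0.002]]
force: [-1.9, 0.2, -3.4]
grip_width: 0.0217
time: 6.17
eef_pos: [0.5092, 0.1293, 0.0473]
eef_rot: [[0.175, -0.001, -0.985], [0.985, 0.0, 0.175], [-0.0, -1.0, 0.001]]
force: [-0.1, 0.2, -3.4]
grip_width: 0.0215
time: 6.5
eef_pos: [0.5031, 0.1306, 0.0458]
eef_rot: [[0.175, 0.001, -0.984], [0.984, -0.0, 0.175], [0.0, -1.0, -0.001]]
force: [-1.4, 0.1, 4.6]
grip_width: 0.0217
6.5 [0.5031 0.1306 0.0458] [-1.4  0.1  4.6] 0.0217
```

View pics/s3.png

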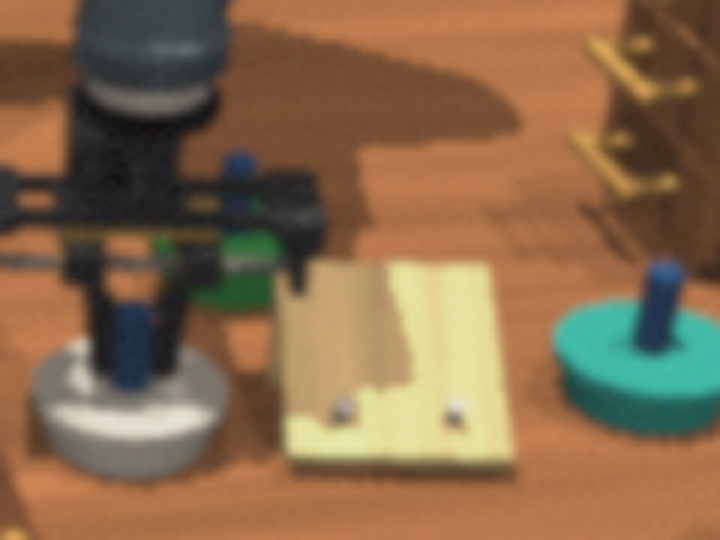

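Cup now stands flat on the desk (around (130,410) in the crop). I'll release, regrip squarely, lift, and measure the tilt.

```bash
python3 -m creep '[{"grip":0.034,"linear":[0,0,0],"roll":0},{"grip":0.034,"linear":[0,0,0],"roll":0},{"grip":0.034,"linear":[0,0,0],"roll":0},{"grip":0.005,"linear":[0,0,0],"roll":0},{"grip":0.005,"linear":[0,0,0],"roll":0},{"grip":0.005,"linear":[0,0,0],"roll":0},{"grip":0.005,"linear":[0,0,0],"roll":0},{"grip":0.005,"linear":[0,0,0],"roll":0}]' 25; python3 -m creep '[{"grip":0.005,"linear":[0,-0.01,0],"roll":0},{"grip":0.005,"linear":[0,-0.03,0],"roll":0},{"grip":0.005,"linear":[0,-0.03,0],"roll":0},{"grip":0.005,"linear":[0,-0.03,0],"roll":0},{"grip":0.005,"linear":[0,-0.02,0],"roll":0},{"grip":0.005,"linear":[0,0,0],"roll":0},{"grip":0.005,"linear":[0,0,0],"roll":0}]'; python3 look.py wrist w4; python3 - <<'E'
from fit import *
z=np.load("w4.npz"); p,d,K,T=[z[k] for k in "pdKT"]
C=cloud(d,K,T); s=bot.get_state(); e=s["eef_pos"]
# flange points: within 60 mm of TCP, near expected height TCP-11mm
R=np.hypot(C[...,0]-e[0],C[...,1]-e[1]); 
m=(d>.05)&(R<.07)&(abs(C[...,2]-(e[2]-.011))<.025)&(cv2.cvtColor(p,cv2.COLOR_BGR2HSV)[...,1]<60)&(p.max(-1)>60)
P=C[m]
for k in range(8):
    c=P.mean(0); n=np.linalg.svd(P-c,full_matrices=False)[2][2]; n*=np.sign(n[2]); r=(P-c)@n; P=P[abs(r)<max(.001,1.5*r.std())]
print(len(P),"n",n.round(3),"tilt",np.degrees(np.arccos(n[2])),"height at tcp",c[2]-((e-c)[:2]@n[:2])/n[2]-e[2])
q=P[:,:2]; dd=np.hypot(*(q-e[:2]).T); print("max R",dd.max(), "pxbox",np.argwhere(m).min(0),np.argwhere(m).max(0))
# circle fit to outer rim points by angle
a=np.degrees(np.arctan2(*(q-e[:2]).T[::-1])); E=[q[abs(a-t)<3][dd[abs(a-t)<3].argmax()] for t in range(-180,180,6) if (abs(a-t)<3).any() and dd[abs(a-t)<3].max()>.045]
E=np.array(E); A=np.c_[2*E,np.ones(len(E))]; x=np.linalg.lstsq(A,(E**2).sum(1),rcond=None)[0]; print("rim ctr",x[:2],"r",np.sqrt(x[2]+x[:2]@x[:2]),len(E),"tcp",e)
E
```

```text
time: 7.22
eef_pos: [0.5025, 0.1306, 0.0446]
eef_rot: [[0.176, -0.0, -0.984], [0.984, 0.0, 0.176], [0.0, -1.0, 0.0]]
force: [0.4, 1.0, 0.2]
grip_width: 0.021
time: 7.8
eef_pos: [0.5029, 0.1305, 0.1654]
eef_rot: [[0.176, 0.002, -0.984], [0.984, -0.0, 0.176], [0.0, -1.0, -0.002]]
force: [-0.3, 0.2, -5.0]
grip_width: 0.0213
7.8 [0.5029 0.1305 0.1654] [-0.3  0.2 -5. ] 0.0213
13422 n [-0.001 -0.     1.   ] tilt 0.062396939689395185 height at tcp -0.009389545667772753
max R 0.05715055500845 pxbox [141 231] [260 417]
rim ctr [0.49781393 0.13226543] r 0.05292635886238291 34 tcp [0.5016606  0.13047719 0.16374216]
```

```bash
python3 -m creep '[{"grip":0.005,"linear":[0,-0.01,-0.015],"roll":0},{"grip":0.005,"linear":[0,-0.015,-0.03],"roll":0},{"grip":0.005,"linear":[0,-0.015,-0.03],"roll":0},{"grip":0.005,"linear":[0,-0.015,-0.03],"roll":0},{"grip":0.005,"linear":[0,0,-0.03],"roll":0},{"grip":0.005,"linear":[-0.0017,0,-0.026],"roll":0},{"grip":0.005,"linear":[0,0,0],"roll":0},{"grip":0.005,"linear":[0,0,0],"roll":0}]'; python3 look.py wrist w5
```

```text
time: 8.52
eef_pos: [0.6599, 0.0999, 0.2154]
eef_rot: [[0.177, -0.006, -0.984], [0.984, 0.0, 0.177], [-0.001, -1.0, 0.006]]
force: [-0.1, 0.1, -4.7]
grip_width: 0.0208
8.5167 [0.6599 0.0999 0.2154] [-0.1  0.1 -4.7] 0.0208
```

View pics/w5.png

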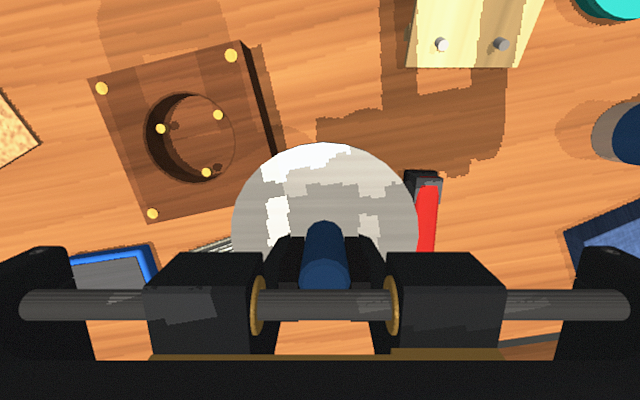

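The wrist view shows the bore at (190,138) with pads at (160,128), (218,115) and (206,172), and the held cup's flange at (325,200). I'll compute both centres from this same view.

```bash
cat > m5.py <<'E'
from fit import *
z=np.load("w5.npz"); p,d,K,T=[z[k] for k in "pdKT"]; C=cloud(d,K,T); hsv=cv2.cvtColor(p,cv2.COLOR_BGR2HSV).astype(int)
gold=((hsv[...,0]>18)&(hsv[...,0]<35)&(hsv[...,1]>90)&(hsv[...,2]>130)).astype(np.uint8)
m=np.zeros_like(gold); m[95:190,140:235]=gold[95:190,140:235]
n,L,st,ct=cv2.connectedComponentsWithStats(m); Q=[]
for k in range(1,n):
    if st[k,4]>25:
        q=ray(*ct[k],K,T,.031); Q.append(q); print("pad px",ct[k].round(1),st[k,4],"ray",q.round(4),"depth z",np.median(C[L==k],0).round(4))
Q=np.array(Q)[:,:2]
def circ(E):
    x=np.linalg.lstsq(np.c_[2*E,np.ones(len(E))],(E**2).sum(1),rcond=None)[0]; return x[:2],np.sqrt(x[2]+x[:2]@x[:2])
c,r=circ(Q); print("pad circle",c,r,"angles",np.degrees(np.arctan2(*(Q-c).T[::-1])))
top=abs(C[...,2]-np.median(C[60:70,180:200,2]))<.0035; print("top z",np.median(C[60:70,180:200,2]))
M=np.zeros(top.shape,np.uint8); M[45:225,85:290]=top[45:225,85:290]
cs,h=cv2.findContours(M,cv2.RETR_CCOMP,cv2.CHAIN_APPROX_NONE)
k=max((i for i in range(len(cs)) if h[0][i][3]>=0),key=lambda i:cv2.contourArea(cs[i]))
E=np.array([ray(u,v,K,T,.045)[:2] for u,v in cs[k][:,0]]); c,r=circ(E); print("bore circle",c,r)
o=max(cs,key=cv2.contourArea); R=cv2.minAreaRect(np.array([ray(u,v,K,T,.045)[:2]*1000 for u,v in o[:,0]],np.float32)); print("base rect mm",R)
# cup flange
e=bot.get_state()["eef_pos"]; zf=e[2]-.0105
f=(np.abs(C[...,2]-zf)<.006)&(d>.05)&(hsv[...,1]<70); F=np.zeros_like(M); F[135:258,225:425]=f[135:258,225:425]
F=cv2.morphologyEx(F,cv2.MORPH_CLOSE,np.ones((5,5)))
zf=np.median(C[F>0][:,2]); o=max(cv2.findContours(F,0,cv2.CHAIN_APPROX_NONE)[0],key=cv2.contourArea)[:,0]
o=o[o[:,1]<205]; E=np.array([ray(u,v,K,T,zf)[:2] for u,v in o])
from scipy.optimize import least_squares
x=least_squares(lambda x:np.hypot(*(E-x).T)-.054,e[:2],loss="soft_l1",f_scale=.001); print("flange z",zf,"tcp",e,"free",circ(E),"fixed r",x.x,"rms",np.sqrt((x.fun**2).mean()))
Rt=np.array(bot.get_state()["eef_rot"]); dd=np.r_[x.x-e[:2],0]; print("offset in tool",(Rt.T@dd).round(4))
E
python3 m5.py
```

```text
pad px [217.7 114.3] 80 ray [5.679e-01 5.000e-04 3.100e-02] depth z [5.679e-01 1.000e-04 3.040e-02]
pad px [160.7 128.1] 75 ray [ 0.5708 -0.0647  0.031 ] depth z [ 0.5708 -0.0648  0.0307]
pad px [206.  171.8] 65 ray [ 0.6261 -0.0297  0.031 ] depth z [ 0.626  -0.0304  0.0306]
pad circle [ 0.58836106 -0.03124981] 0.0377738325491556 angles [ 122.85440222 -117.62434429    2.31920854]
top z 0.04467104954941237
bore circle [ 0.58814582 -0.02985084] 0.0465691255659737
base rect mm ((587.9984741210938, -30.697097778320312), (159.77581787109375, 160.71820068359375), 2.6317996978759766)
flange z 0.20410718180511328 tcp [0.65911251 0.1004148  0.2158688 ] free (array([0.65599453, 0.10142267]), np.float64(0.05339116868225334)) fixed r [0.65670799 0.10129333] rms 0.00023293069471199117
offset in tool [0.0004 0.     0.0025]
```

```bash
python3 -m creep '[{"grip":0.005,"linear":[-0.022,0,0.0068],"roll":0},{"grip":0.005,"linear":[-0.03,0,0.0093],"roll":0},{"grip":0.005,"linear":[-0.03,0,0.0093],"roll":0},{"grip":0.005,"linear":[-0.03,0.015,0.0093],"roll":0},{"grip":0.005,"linear":[-0.03,0.025,0.0093],"roll":0},{"grip":0.005,"linear":[0,0.035,0],"roll":0},{"grip":0.005,"linear":[0,0.025,0],"roll":0},{"grip":0.005,"linear":[0,0.01,0],"roll":0}]'; python3 -m creep '[{"grip":0.005,"linear":[0,0,0],"roll":0},{"grip":0.005,"linear":[0,0,0],"roll":0},{"grip":0.005,"linear":[0,0,0],"roll":0}]'
```

```text
time: 9.23
eef_pos: [0.5877, -0.0306, 0.1046]
eef_rot: [[0.176, -0.009, -0.984], [0.984, 0.002, 0.176], [0.001, -1.0, 0.009]]
force: [-0.8, 0.7, -4.6]
grip_width: 0.0213
time: 9.48
eef_pos: [0.5937, -0.0312, 0.1115]
eef_rot: [[0.175, 0.003, -0.985], [0.985, -0.001, 0.175], [-0.0, -1.0, -0.003]]
force: [-0.5, 0.4, -4.3]
grip_width: 0.0211
```

```bash
python3 -m creep '[{"grip":0.005,"linear":[0,0,0],"roll":0},{"grip":0.005,"linear":[0,0,0],"roll":0},{"grip":0.005,"linear":[0,0,0],"roll":0},{"grip":0.005,"linear":[0,0,0],"roll":0}]'
```

```text
time: 9.82
eef_pos: [0.593, -0.0314, 0.1105]
eef_rot: [[0.175, 0.001, -0.985], [0.985, -0.0, 0.175], [-0.0, -1.0, -0.001]]
force: [-1.2, -0.0, -4.3]
grip_width: 0.0212
```

```bash
python3 -m creep '[{"grip":0.005,"linear":[0,0.008,0.0025],"roll":0},{"grip":0.005,"linear":[0,0.007,0],"roll":0},{"grip":0.005,"linear":[0,0.003,0],"roll":0},{"grip":0.005,"linear":[0,0,0],"roll":0},{"grip":0.005,"linear":[0,0,0],"roll":0}]'; python3 -m creep '[{"grip":0.005,"linear":[0,0.003,0],"roll":0},{"grip":0.005,"linear":[0,0.002,0],"roll":0},{"grip":0.005,"linear":[0,0,0],"roll":0},{"grip":0.005,"linear":[0,0,0],"roll":0}]'
```

```text
time: 10.23
eef_pos: [0.5896, -0.031, 0.091]
eef_rot: [[0.176, -0.001, -0.984], [0.984, 0.0, 0.176], [0.0, -1.0, 0.001]]
force: [-0.5, -0.7, -4.7]
grip_width: 0.0214
time: 10.57
eef_pos: [0.5902, -0.0311, 0.0867]
eef_rot: [[0.176, 0.0, -0.984], [0.984, -0.0, 0.176], [-0.0, -1.0, -0.0]]
force: [-0.3, -0.7, -5.7]
grip_width: 0.0214
```

```bash
python3 -m creep '[{"grip":0.005,"linear":[0,0.002,0],"roll":0},{"grip":0.005,"linear":[0,0.002,0],"roll":0},{"grip":0.005,"linear":[0,0,0],"roll":0},{"grip":0.005,"linear":[0,0,0],"roll":0}]'; python3 -m creep '[{"grip":0.005,"linear":[0,0.002,0],"roll":0},{"grip":0.005,"linear":[0,0.002,0],"roll":0},{"grip":0.005,"linear":[0,0.0015,0],"roll":0},{"grip":0.005,"linear":[0,0,0],"roll":0},{"grip":0.005,"linear":[0,0,0],"roll":0}]'
```

```text
time: 10.9
eef_pos: [0.5901, -0.0312, 0.0827]
eef_rot: [[0.176, 0.0, -0.984], [0.984, -0.0, 0.176], [-0.0, -1.0, -0.0]]
force: [0.4, -0.6, -3.6]
grip_width: 0.0213
time: 11.32
eef_pos: [0.5901, -0.0312, 0.0772]
eef_rot: [[0.176, 0.0, -0.984], [0.984, -0.0, 0.176], [-0.0, -1.0, -0.0]]
force: [0.6, -2.4, -3.9]
grip_width: 0.0213
```

```bash
python3 -m creep '[{"grip":0.005,"linear":[0,0.001,0],"roll":0},{"grip":0.005,"linear":[0,0,0],"roll":0}]'; python3 -m creep '[{"grip":0.005,"linear":[0,0.0007,0],"roll":0},{"grip":0.005,"linear":[0,0,0],"roll":0},{"grip":0.005,"linear":[0,0,0],"roll":0}]'
```

```text
time: 11.48
eef_pos: [0.5903, -0.0312, 0.0763]
eef_rot: [[0.176, 0.001, -0.984], [0.984, -0.0, 0.176], [-0.0, -1.0, -0.001]]
force: [2.0, -2.4, -1.8]
grip_width: 0.0211
time: 11.73
eef_pos: [0.5906, -0.0313, 0.0761]
eef_rot: [[0.176, 0.001, -0.984], [0.984, -0.001, 0.176], [-0.0, -1.0, -0.001]]
force: [2.0, -3.2, 0.3]
grip_width: 0.0212
```

```bash
python3 -m creep '[{"grip":0.03,"linear":[0,0,0],"roll":0},{"grip":0.05,"linear":[0,0,0],"roll":0},{"grip":0.06,"linear":[0,0,0],"roll":0},{"grip":0.06,"linear":[0,0,0],"roll":0},{"grip":0.06,"linear":[0,-0.02,0],"roll":0},{"grip":0.06,"linear":[0,-0.04,0],"roll":0},{"grip":0.06,"linear":[0,-0.04,0],"roll":0},{"grip":0.06,"linear":[0,-0.03,0],"roll":0}]'; python3 -m creep '[{"grip":0.06,"linear":[0,0,0],"roll":0},{"grip":0.06,"linear":[0,0,0],"roll":0}]';  python3 look.py wrist w6; cat > tilt.py <<'E'
from fit import *
from scipy.optimize import least_squares
def tilt(f,c0=(.588,-.031),full=True):
    z=np.load(f+".npz"); p,d,K,T=[z[k] for k in "pdKT"]; C=cloud(d,K,T); hsv=cv2.cvtColor(p,cv2.COLOR_BGR2HSV).astype(int)
    R=np.hypot(C[...,0]-c0[0],C[...,1]-c0[1]); m=(d>.05)&(R<.062)&(R>.016)&(C[...,2]>.046)&(C[...,2]<.075)&(hsv[...,1]<70)&(hsv[...,2]>60)
    P=C[m]
    for k in range(8):
        c=P.mean(0); n=np.linalg.svd(P-c,full_matrices=False)[2][2]; n*=np.sign(n[2]); r=(P-c)@n; P=P[abs(r)<max(.001,2*r.std())]
    F=cv2.morphologyEx(m.astype(np.uint8),cv2.MORPH_CLOSE,np.ones((5,5)))
    q=P[:,:2]; A=np.degrees(np.arctan2(q[:,1]-c0[1],q[:,0]-c0[0])); D=np.hypot(*(q-c0).T)
    E=np.array([q[s][D[s].argmax()] for s in (abs(A-t)<3 for t in range(-180,180,6)) if s.any() and D[s].max()>.045])
    x=least_squares(lambda x:np.hypot(*(E-x).T)-.0535,c0,loss="soft_l1",f_scale=.001)
    h=lambda q:c[2]-((q-c[:2])@n[:2])/n[2]
    a=np.radians([2.5,122.5,242.5]); print(f,len(P),"tilt",np.degrees(np.arccos(min(1,n[2]))).round(2),"ctr",x.x.round(4),len(E),"flange top mm above base: ctr",((h(x.x)-.045)*1e3).round(2),"pads",[((h(np.array(c0)+.038*np.array([np.cos(t),np.sin(t)]))-.045)*1e3).round(2) for t in a])
if __name__=="__main__": tilt(sys.argv[1])
E
python3 tilt.py w6
```

```text
time: 12.4
eef_pos: [0.5904, -0.0308, 0.2084]
eef_rot: [[0.175, 0.001, -0.984], [0.984, -0.0, 0.175], [0.0, -1.0, -0.001]]
force: [0.5, -0.3, 0.4]
grip_width: 0.0598
time: 12.57
eef_pos: [0.5912, -0.0311, 0.2079]
eef_rot: [[0.175, 0.004, -0.985], [0.985, -0.001, 0.175], [-0.0, -1.0, -0.004]]
force: [-1.1, 0.7, -1.4]
grip_width: 0.0604
12.5667 [ 0.5912 -0.0311  0.2079] [-1.1  0.7 -1.4] 0.0604
w6 6766 tilt 0.03 ctr [ 0.5869 -0.03  ] 60 flange top mm above base: ctr 19.63 pads [np.float64(19.61), np.float64(19.63), np.float64(19.64)]
```

View pics/w6.png

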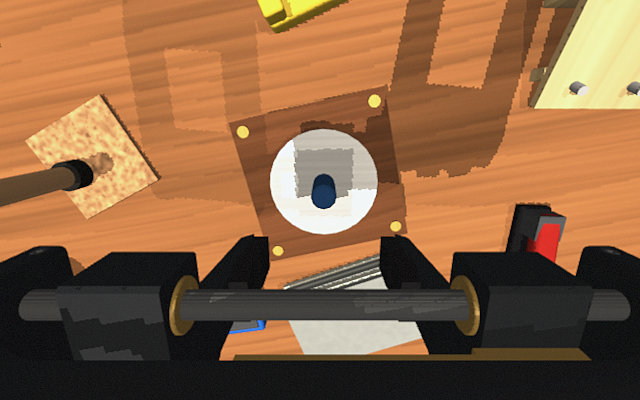

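Cup is level in the bore with its flange 12 mm up (disc at (325,182)). Tamper foot is at (75,175) on the mat. I'll go over to the tamper.

```bash
python3 -m creep '[{"grip":0.07,"linear":[-0.03,-0.008,-0.002],"roll":0},{"grip":0.07,"linear":[-0.036,-0.008,-0.002],"roll":0},{"grip":0.07,"linear":[-0.036,-0.008,-0.002],"roll":0},{"grip":0.07,"linear":[-0.036,-0.008,-0.002],"roll":0},{"grip":0.07,"linear":[-0.036,-0.008,-0.002],"roll":0},{"grip":0.07,"linear":[-0.036,0,-0.002],"roll":0},{"grip":0.07,"linear":[-0.036,0,-0.002],"roll":0},{"grip":0.07,"linear":[-0.025,0,-0.002],"roll":0}]'; python3 -m creep '[{"grip":0.07,"linear":[0,0,0],"roll":0},{"grip":0.07,"linear":[0,0,0],"roll":0}]';  python3 look.py wrist w7; cat > tam.py <<'E'
from fit import *
f=sys.argv[1]; off=float(sys.argv[2]) if len(sys.argv)>2 else 0
z=np.load(f+".npz"); p,d,K,T=[z[k] for k in "pdKT"]; C=cloud(d,K,T)
X=C[(d>.05)&(np.hypot(C[...,0]-.535,C[...,1]+.318)<.08)]
for a,b in((.008,.024),(.03,.06),(.06,.09),(.09,.12),(.122,.132)):
    Q=X[(X[:,2]>a)&(X[:,2]<b)]; 
    if len(Q)>5: print(a,b,len(Q),Q.min(0).round(4),Q.max(0).round(4),"med",np.median(Q,0).round(4))
Q=X[(X[:,2]>.119)&(X[:,2]<.134)]; top=Q[Q[:,2]>np.percentile(Q[:,2],60)-.003]; q=top[:,:2].astype(np.float32)
print("top circle",cv2.minEnclosingCircle(q*1000), np.median(top[:,2]))
E
python3 tam.py w7; python3 -c "
from h import *
z=np.load('top0.npz');C=cloud(z['d'],z['K'],z['T']);Q=C[150:190,415:455].reshape(-1,3);Q=Q[(Q[:,2]>.05)&(Q[:,2]<.3)];print('mug',Q.min(0),Q.max(0),np.median(Q,0))"
```

```text
time: 13.28
eef_pos: [0.5565, -0.3029, 0.2428]
eef_rot: [[0.177, -0.003, -0.984], [0.984, 0.002, 0.177], [0.001, -1.0, 0.004]]
force: [0.6, 0.2, -0.4]
grip_width: 0.0699
time: 13.45
eef_pos: [0.5569, -0.3011, 0.2427]
eef_rot: [[0.178, -0.003, -0.984], [0.984, 0.003, 0.178], [0.003, -1.0, 0.004]]
force: [-0.0, 0.2, 0.4]
grip_width: 0.07
13.45 [ 0.5569 -0.3011  0.2427] [-0.   0.2  0.4] 0.07
0.008 0.024 48 [ 0.475  -0.3328  0.008 ] [ 0.5754 -0.242   0.0238] med [ 0.5209 -0.3074  0.0143]
0.03 0.06 62 [ 0.5242 -0.3258  0.0307] [ 0.5365 -0.3065  0.0595] med [ 0.5266 -0.3122  0.0473]
0.06 0.09 83 [ 0.5243 -0.3251  0.0609] [ 0.5404 -0.3065  0.0899] med [ 0.5264 -0.3124  0.0752]
0.09 0.12 109 [ 0.5242 -0.3257  0.0901] [ 0.5404 -0.3066  0.1198] med [ 0.5267 -0.3121  0.1056]
0.122 0.132 519 [ 0.5246 -0.3298  0.122 ] [ 0.5482 -0.3068  0.1276] med [ 0.5358 -0.3182  0.1256]
top circle ((536.3759765625, -318.39544677734375), 11.938840866088867) 0.1255580017874831
mug [ 0.63591978 -0.47512492  0.05027172] [ 0.7142081  -0.39457981  0.14555268] [ 0.67396853 -0.43803531  0.08615216]
```

```bash
python3 -m creep '[{"grip":0.07,"linear":[-0.0104,0.02,0.0086],"roll":0},{"grip":0.07,"linear":[-0.0103,0.03,0.0086],"roll":0},{"grip":0.07,"linear":[0,0.02,0],"roll":0},{"grip":0.07,"linear":[0,0,0],"roll":0},{"grip":0.07,"linear":[0,0,0],"roll":0}]' 40
```

```text
time: 13.92
eef_pos: [0.5372, -0.3157, 0.174]
eef_rot: [[0.174, -0.003, -0.985], [0.985, 0.003, 0.174], [0.002, -1.0, 0.003]]
force: [-0.0, -0.6, 0.5]
grip_width: 0.0696
```

```bash
python3 -m creep '[{"grip":0.07,"linear":[-0.0026,0.025,0.0003],"roll":0},{"grip":0.07,"linear":[0,0.03,0],"roll":0},{"grip":0.06,"linear":[0,0.025,0],"roll":0},{"grip":0.05,"linear":[0,0.014,0],"roll":0},{"grip":0.04,"linear":[0,0,0],"roll":0},{"grip":0.03,"linear":[0,0,0],"roll":0},{"grip":0.01,"linear":[0,0,0],"roll":0},{"grip":0.01,"linear":[0,0,0],"roll":0}]'; python3 -m creep '[{"grip":0.01,"linear":[0,0,0],"roll":0},{"grip":0.01,"linear":[0,0,0],"roll":0},{"grip":0.01,"linear":[0,0,0],"roll":0},{"grip":0.01,"linear":[0,0,0],"roll":0},{"grip":0.01,"linear":[0,0,0],"roll":0}]'
```

```text
time: 14.58
eef_pos: [0.5383, -0.3214, 0.084]
eef_rot: [[0.175, 0.003, -0.985], [0.985, -0.003, 0.175], [-0.002, -1.0, -0.003]]
force: [0.3, -0.1, 0.7]
grip_width: 0.0324
time: 15.0
eef_pos: [0.5379, -0.3211, 0.0832]
eef_rot: [[0.176, 0.002, -0.984], [0.984, -0.002, 0.176], [-0.001, -1.0, -0.002]]
force: [0.9, 2.0, 6.9]
grip_width: 0.023
```

```bash
python3 -m creep '[{"grip":0.01,"linear":[0,-0.01,0],"roll":0},{"grip":0.01,"linear":[0,-0.03,0],"roll":0},{"grip":0.01,"linear":[0,-0.035,0],"roll":0},{"grip":0.01,"linear":[0.01,-0.035,-0.0012],"roll":0},{"grip":0.01,"linear":[0.03,-0.025,-0.0036],"roll":0},{"grip":0.01,"linear":[0.036,0,-0.0043],"roll":0},{"grip":0.01,"linear":[0.036,0,-0.0043],"roll":0},{"grip":0.01,"linear":[0.036,0,-0.0043],"roll":0}]'; python3 -m creep '[{"grip":0.01,"linear":[0.036,0,-0.0043],"roll":0},{"grip":0.01,"linear":[0.036,0,-0.0043],"roll":0},{"grip":0.01,"linear":[0.036,0,-0.0043],"roll":0},{"grip":0.01,"linear":[0.03,0,-0.0036],"roll":0},{"grip":0.01,"linear":[0.017,0,-0.002],"roll":0},{"grip":0.01,"linear":[0,0,0],"roll":0},{"grip":0.01,"linear":[0,0,0],"roll":0},{"grip":0.01,"linear":[0,0,0],"roll":0}]'; python3 look.py wrist w8
```

```text
time: 15.67
eef_pos: [0.5804, -0.1768, 0.2177]
eef_rot: [[0.177, 0.001, -0.984], [0.984, -0.001, 0.177], [-0.0, -1.0, -0.001]]
force: [-0.1, -0.3, -2.4]
grip_width: 0.0229
time: 16.33
eef_pos: [0.6253, -0.0293, 0.2165]
eef_rot: [[0.176, -0.001, -0.984], [0.984, -0.001, 0.176], [-0.001, -1.0, 0.001]]
force: [-0.3, 0.4, -1.6]
grip_width: 0.0231
16.3333 [ 0.6253 -0.0293  0.2165] [-0.3  0.4 -1.6] 0.0231
```

View pics/w8.png

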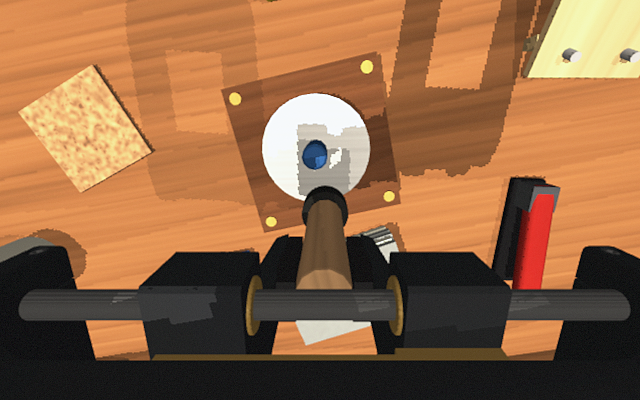

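Tamper is held upright, its foot at (325,208) in view beyond the cup (316,148). Measuring the foot centre relative to the TCP, and mat data for the return.

```bash
python3 - <<'E'
from fit import *
from scipy.optimize import least_squares
z=np.load("w8.npz"); p,d,K,T=[z[k] for k in "pdKT"]; C=cloud(d,K,T); e=bot.get_state()["eef_pos"]; print(e)
X=C[(d>.05)&(np.hypot(C[...,0]-e[0],C[...,1]-e[1])<.04)]
for a,b,r in((.1,.118,None),(.138,.150,.017),(.150,.158,.017),(.162,.18,.012),(.18,.205,.012)):
    Q=X[(X[:,2]>a)&(X[:,2]<b)]
    if len(Q)>20 and r:
        s=least_squares(lambda x:np.hypot(*(Q[:,:2]-x).T)-r,e[:2],loss="soft_l1",f_scale=.001); print(a,len(Q),s.x.round(4),np.sqrt((s.fun**2).mean()),"off",(s.x-e[:2]).round(4),Q[:,2].min())
E
python3 tilt.py w8
python3 - <<'E'
from h import *
z=np.load("w8.npz"); p,d,K,T=[z[k] for k in "pdKT"]; C=cloud(d,K,T)
hs=cv2.cvtColor(p,cv2.COLOR_BGR2HSV)
m=np.zeros(d.shape,np.uint8); m[60:200,10:160]=((C[...,2]>.0035)&(C[...,2]<.012))[60:200,10:160]
m=cv2.morphologyEx(m,cv2.MORPH_OPEN,np.ones((3,3)))
o=max(cv2.findContours(m,0,cv2.CHAIN_APPROX_NONE)[0],key=cv2.contourArea)[:,0]
print(cv2.minAreaRect(np.array([ray(u,v,K,T,.006)[:2]*1000 for u,v in o],np.float32)))
E
```

```text
[ 0.62536575 -0.02970883  0.2165045 ]
0.138 131 [ 0.6235 -0.0276] 0.00010354829641459207 off [-0.0019  0.0021] 0.13841936064154198
0.15 146 [ 0.6237 -0.0276] 0.0015746542589889954 off [-0.0016  0.0021] 0.15001643979280396
0.162 239 [ 0.6238 -0.0278] 0.0001869952393309737 off [-0.0016  0.0019] 0.1620412179973975
0.18 477 [ 0.6238 -0.028 ] 0.00021717787850224687 off [-0.0015  0.0018] 0.18003038671598368
w8 6814 tilt 0.07 ctr [ 0.5868 -0.03  ] 53 flange top mm above base: ctr 19.65 pads [np.float64(19.6), np.float64(19.67), np.float64(19.66)]
((524.645751953125, -295.324462890625), (109.87794494628906, 110.9795913696289), 17.41244888305664)
```

```bash
python3 -m creep '[{"grip":0.01,"linear":[-0.0005,0.02,-0.0013],"roll":0},{"grip":0.01,"linear":[0,0.025,0],"roll":0},{"grip":0.01,"linear":[0,0.018,0],"roll":0},{"grip":0.01,"linear":[0,0.007,0],"roll":0},{"grip":0.01,"linear":[0,0,0],"roll":0},{"grip":0.01,"linear":[0,0,0],"roll":0}]'; python3 -m creep '[{"grip":0.01,"linear":[0,0.003,0],"roll":0},{"grip":0.01,"linear":[0,0.0015,0],"roll":0},{"grip":0.01,"linear":[0,0,0],"roll":0},{"grip":0.01,"linear":[0,0,0],"roll":0}]'
```

```text
time: 16.88
eef_pos: [0.627, -0.0303, 0.147]
eef_rot: [[0.177, 0.0, -0.984], [0.984, -0.0, 0.177], [-0.0, -1.0, -0.0]]
force: [0.2, -0.3, -1.2]
grip_width: 0.0228
time: 17.22
eef_pos: [0.6272, -0.0293, 0.1427]
eef_rot: [[0.175, 0.001, -0.984], [0.984, -0.0, 0.175], [-0.0, -1.0, -0.001]]
force: [-0.3, -0.5, -2.2]
grip_width: 0.0228
```

```bash
python3 -m creep '[{"grip":0.01,"linear":[0,0.001,0],"roll":0},{"grip":0.01,"linear":[0,0.0008,0],"roll":0},{"grip":0.01,"linear":[0,0,0],"roll":0}]'; python3 -m creep '[{"grip":0.01,"linear":[0,0.001,0],"roll":0},{"grip":0.01,"linear":[0,0.0005,0],"roll":0},{"grip":0.01,"linear":[0,0,0],"roll":0}]'
```

```text
time: 17.47
eef_pos: [0.6279, -0.0293, 0.1418]
eef_rot: [[0.175, 0.002, -0.984], [0.984, -0.0, 0.175], [-0.0, -1.0, -0.002]]
force: [-0.5, 0.9, 4.6]
grip_width: 0.023
time: 17.72
eef_pos: [0.6285, -0.0293, 0.1409]
eef_rot: [[0.175, 0.004, -0.984], [0.984, -0.001, 0.175], [0.0, -1.0, -0.004]]
force: [-0.7, 1.6, 6.9]
grip_width: 0.023
```

```bash
python3 -m creep '[{"grip":0.01,"linear":[0,0.0008,0],"roll":0},{"grip":0.01,"linear":[0,0.0007,0],"roll":0},{"grip":0.01,"linear":[0,0,0],"roll":0},{"grip":0.01,"linear":[0,0,0],"roll":0}]'; python3 look.py wrist w9; python3 tilt.py w9
```

```text
time: 18.05
eef_pos: [0.629, -0.0294, 0.1399]
eef_rot: [[0.175, 0.005, -0.984], [0.984, -0.001, 0.175], [0.0, -1.0, -0.005]]
force: [0.3, 1.1, 8.3]
grip_width: 0.0227
18.05 [ 0.629  -0.0294  0.1399] [0.3 1.1 8.3] 0.0227
w9 11045 tilt 3.18 ctr [ 0.5889 -0.03  ] 54 flange top mm above base: ctr 18.69 pads [np.float64(16.63), np.float64(19.82), np.float64(19.78)]
```

```bash
python3 -m creep '[{"grip":0.01,"linear":[0,-0.01,0],"roll":0},{"grip":0.01,"linear":[0.0178,0,0.0117],"roll":0},{"grip":0.01,"linear":[0.0177,0,0.0117],"roll":0},{"grip":0.01,"linear":[-0.008,0,0.0197],"roll":0},{"grip":0.01,"linear":[-0.008,0,0.0197],"roll":0},{"grip":0.01,"linear":[0,0.002,0],"roll":0},{"grip":0.01,"linear":[0,0,0],"roll":0},{"grip":0.01,"linear":[0,0,0],"roll":0}]'
```

```text
time: 18.77
eef_pos: [0.5691, 0.0008, 0.1456]
eef_rot: [[0.176, 0.001, -0.984], [0.984, -0.0, 0.176], [0.0, -1.0, -0.001]]
force: [0.2, 0.8, -2.2]
grip_width: 0.0229
```

```bash
python3 -m creep '[{"grip":0.01,"linear":[0,0.0025,0],"roll":0},{"grip":0.01,"linear":[0,0.0015,0],"roll":0},{"grip":0.01,"linear":[0,0.001,0],"roll":0},{"grip":0.01,"linear":[0,0.001,0],"roll":0},{"grip":0.01,"linear":[0,0.0008,0],"roll":0},{"grip":0.01,"linear":[0,0,0],"roll":0}]'; python3 -m creep '[{"grip":0.01,"linear":[0,0.0007,0],"roll":0},{"grip":0.01,"linear":[0,0,0],"roll":0},{"grip":0.01,"linear":[0,0,0],"roll":0}]'; python3 look.py wrist w10; python3 tilt.py w10
```

```text
time: 19.27
eef_pos: [0.57, 0.0014, 0.1403]
eef_rot: [[0.176, 0.002, -0.984], [0.984, 0.001, 0.176], [0.001, -1.0, -0.002]]
force: [-1.6, 2.5, 9.8]
grip_width: 0.0229
time: 19.52
eef_pos: [0.5702, 0.0015, 0.14]
eef_rot: [[0.175, 0.003, -0.984], [0.984, 0.001, 0.175], [0.001, -1.0, -0.003]]
force: [-2.9, 3.1, 12.9]
grip_width: 0.0229
19.5167 [0.5702 0.0015 0.14  ] [-2.9  3.1 12.9] 0.0229
w10 4546 tilt 2.8 ctr [ 0.5875 -0.0287] 31 flange top mm above base: ctr 17.71 pads [np.float64(16.78), np.float64(16.95), np.float64(19.65)]
```

```bash
python3 -m creep '[{"grip":0.01,"linear":[0,-0.01,0],"roll":0},{"grip":0.01,"linear":[-0.0195,0,0.01],"roll":0},{"grip":0.01,"linear":[-0.0195,0,0.01],"roll":0},{"grip":0.01,"linear":[-0.0131,0,-0.0168],"roll":0},{"grip":0.01,"linear":[-0.0131,0,-0.0168],"roll":0},{"grip":0.01,"linear":[0,0.002,0],"roll":0},{"grip":0.01,"linear":[0,0,0],"roll":0},{"grip":0.01,"linear":[0,0,0],"roll":0}]'; python3 -m creep '[{"grip":0.01,"linear":[0,0.0025,0],"roll":0},{"grip":0.01,"linear":[0,0.0015,0],"roll":0},{"grip":0.01,"linear":[0,0.001,0],"roll":0},{"grip":0.01,"linear":[0,0.001,0],"roll":0},{"grip":0.01,"linear":[0,0.0008,0],"roll":0},{"grip":0.01,"linear":[0,0,0],"roll":0},{"grip":0.01,"linear":[0,0,0],"roll":0}]'; python3 look.py wrist w11; python3 tilt.py w11
```

```text
time: 20.23
eef_pos: [0.57, -0.0653, 0.1452]
eef_rot: [[0.176, -0.001, -0.984], [0.984, 0.001, 0.176], [0.0, -1.0, 0.002]]
force: [0.2, 0.5, -2.4]
grip_width: 0.0232
time: 20.82
eef_pos: [0.5702, -0.066, 0.1396]
eef_rot: [[0.175, -0.0, -0.985], [0.985, -0.001, 0.175], [-0.001, -1.0, 0.0]]
force: [-2.5, -1.5, 5.1]
grip_width: 0.0226
20.8167 [ 0.5702 -0.066   0.1396] [-2.5 -1.5  5.1] 0.0226
w11 5809 tilt 0.34 ctr [ 0.587  -0.0301] 32 flange top mm above base: ctr 16.86 pads [np.float64(16.63), np.float64(16.96), np.float64(16.97)]
```

```bash
python3 -m creep '[{"grip":0.01,"linear":[0,-0.008,0],"roll":0},{"grip":0.01,"linear":[0.0012,0,-0.0217],"roll":0},{"grip":0.01,"linear":[0.0012,0,-0.0217],"roll":0},{"grip":0.01,"linear":[0.0211,0,-0.003],"roll":0},{"grip":0.01,"linear":[0.0211,0,-0.003],"roll":0},{"grip":0.01,"linear":[0,0.004,0],"roll":0},{"grip":0.01,"linear":[0,0,0],"roll":0},{"grip":0.01,"linear":[0,0,0],"roll":0}]'; python3 -m creep '[{"grip":0.01,"linear":[0,0.0025,0],"roll":0},{"grip":0.01,"linear":[0,0.0015,0],"roll":0},{"grip":0.01,"linear":[0,0.001,0],"roll":0},{"grip":0.01,"linear":[0,0.001,0],"roll":0},{"grip":0.01,"linear":[0,0.001,0],"roll":0},{"grip":0.01,"linear":[0,0.0008,0],"roll":0},{"grip":0.01,"linear":[0,0,0],"roll":0},{"grip":0.01,"linear":[0,0,0],"roll":0}]'; python3 look.py wrist w12; python3 tilt.py w12
```

```text
time: 21.53
eef_pos: [0.6263, -0.0302, 0.1424]
eef_rot: [[0.175, -0.001, -0.985], [0.985, 0.0, 0.175], [-0.0, -1.0, 0.001]]
force: [0.2, -0.5, -1.5]
grip_width: 0.0232
time: 22.2
eef_pos: [0.6284, -0.0311, 0.1374]
eef_rot: [[0.176, 0.004, -0.984], [0.984, -0.001, 0.176], [0.0, -1.0, -0.004]]
force: [0.2, 1.2, 7.1]
grip_width: 0.023
22.2 [ 0.6284 -0.0311  0.1374] [0.2 1.2 7.1] 0.023
w12 11009 tilt 2.93 ctr [ 0.5887 -0.0301] 55 flange top mm above base: ctr 16.12 pads [np.float64(14.22), np.float64(17.14), np.float64(17.13)]
```

```bash
python3 -m creep '[{"grip":0.01,"linear":[0,-0.009,0],"roll":0},{"grip":0.01,"linear":[0.0178,0,0.0117],"roll":0},{"grip":0.01,"linear":[0.0177,0,0.0117],"roll":0},{"grip":0.01,"linear":[-0.008,0,0.0197],"roll":0},{"grip":0.01,"linear":[-0.008,0,0.0197],"roll":0},{"grip":0.01,"linear":[0,0.0025,0],"roll":0},{"grip":0.01,"linear":[0,0,0],"roll":0},{"grip":0.01,"linear":[0,0,0],"roll":0}]'; python3 -m creep '[{"grip":0.01,"linear":[0,0.002,0],"roll":0},{"grip":0.01,"linear":[0,0.0015,0],"roll":0},{"grip":0.01,"linear":[0,0.001,0],"roll":0},{"grip":0.01,"linear":[0,0.001,0],"roll":0},{"grip":0.01,"linear":[0,0.001,0],"roll":0},{"grip":0.01,"linear":[0,0.0007,0],"roll":0},{"grip":0.01,"linear":[0,0,0],"roll":0},{"grip":0.01,"linear":[0,0,0],"roll":0}]'; python3 look.py wrist w13; python3 tilt.py w13; python3 -m creep '[{"grip":0.01,"linear":[0,-0.009,0],"roll":0},{"grip":0.01,"linear":[-0.019,0,0.0096],"roll":0},{"grip":0.01,"linear":[-0.019,0,0.0096],"roll":0},{"grip":0.01,"linear":[-0.0131,0,-0.0168],"roll":0},{"grip":0.01,"linear":[-0.0131,0,-0.0168],"roll":0},{"grip":0.01,"linear":[0,0.0025,0],"roll":0},{"grip":0.01,"linear":[0,0,0],"roll":0},{"grip":0.01,"linear":[0,0,0],"roll":0}]'; python3 -m creep '[{"grip":0.01,"linear":[0,0.002,0],"roll":0},{"grip":0.01,"linear":[0,0.0015,0],"roll":0},{"grip":0.01,"linear":[0,0.001,0],"roll":0},{"grip":0.01,"linear":[0,0.001,0],"roll":0},{"grip":0.01,"linear":[0,0.001,0],"roll":0},{"grip":0.01,"linear":[0,0.0005,0],"roll":0},{"grip":0.01,"linear":[0,0,0],"roll":0},{"grip":0.01,"linear":[0,0,0],"roll":0}]'; python3 look.py wrist w14; python3 tilt.py w14
```

```text
time: 22.92
eef_pos: [0.5691, -0.0006, 0.142]
eef_rot: [[0.176, 0.001, -0.984], [0.984, -0.0, 0.176], [0.0, -1.0, -0.001]]
force: [0.3, -0.1, -2.2]
grip_width: 0.0229
time: 23.58
eef_pos: [0.5704, 0.0003, 0.1372]
eef_rot: [[0.175, 0.003, -0.984], [0.984, 0.001, 0.175], [0.001, -1.0, -0.003]]
force: [-3.7, 3.3, 14.3]
grip_width: 0.0229
23.5833 [5.704e-01 3.000e-04 1.372e-01] [-3.7  3.3 14.3] 0.0229
w13 4560 tilt 2.85 ctr [ 0.5874 -0.0287] 32 flange top mm above base: ctr 15.01 pads [np.float64(14.23), np.float64(14.08), np.float64(16.99)]
time: 24.3
eef_pos: [0.5712, -0.0658, 0.1405]
eef_rot: [[0.176, -0.001, -0.984], [0.984, 0.0, 0.176], [0.0, -1.0, 0.001]]
force: [0.9, -0.3, -2.0]
grip_width: 0.0234
time: 24.97
eef_pos: [0.5713, -0.067, 0.1358]
eef_rot: [[0.175, 0.0, -0.985], [0.985, -0.003, 0.175], [-0.003, -1.0, -0.001]]
force: [-6.0, -5.4, 11.1]
grip_width: 0.023
24.9667 [ 0.5713 -0.067   0.1358] [-6.  -5.4 11.1] 0.023
w14 5996 tilt 1.2 ctr [ 0.5865 -0.0308] 31 flange top mm above base: ctr 13.74 pads [np.float64(14.21), np.float64(14.1), np.float64(12.96)]
```

```bash
python3 -m creep '[{"grip":0.01,"linear":[0,-0.009,0],"roll":0},{"grip":0.01,"linear":[0.0012,0,-0.0212],"roll":0},{"grip":0.01,"linear":[0.0012,0,-0.0212],"roll":0},{"grip":0.01,"linear":[0.0211,0,-0.003],"roll":0},{"grip":0.01,"linear":[0.0211,0,-0.003],"roll":0},{"grip":0.01,"linear":[0,0.0025,0],"roll":0},{"grip":0.01,"linear":[0,0,0],"roll":0},{"grip":0.01,"linear":[0,0,0],"roll":0}]'; python3 -m creep '[{"grip":0.01,"linear":[0,0.002,0],"roll":0},{"grip":0.01,"linear":[0,0.0015,0],"roll":0},{"grip":0.01,"linear":[0,0.001,0],"roll":0},{"grip":0.01,"linear":[0,0.001,0],"roll":0},{"grip":0.01,"linear":[0,0.001,0],"roll":0},{"grip":0.01,"linear":[0,0.001,0],"roll":0},{"grip":0.01,"linear":[0,0.001,0],"roll":0},{"grip":0.01,"linear":[0,0,0],"roll":0}]'; python3 look.py wrist w15; python3 tilt.py w15
```

```text
time: 25.68
eef_pos: [0.6263, -0.03, 0.14]
eef_rot: [[0.175, -0.001, -0.985], [0.985, 0.0, 0.175], [0.0, -1.0, 0.001]]
force: [0.2, 0.1, -2.0]
grip_width: 0.0232
time: 26.35
eef_pos: [0.6286, -0.031, 0.134]
eef_rot: [[0.176, 0.004, -0.984], [0.984, -0.001, 0.176], [0.0, -1.0, -0.004]]
force: [0.8, 0.9, 7.7]
grip_width: 0.0231
26.35 [ 0.6286 -0.031   0.134 ] [0.8 0.9 7.7] 0.0231
w15 11031 tilt 2.95 ctr [ 0.5888 -0.0308] 55 flange top mm above base: ctr 12.74 pads [np.float64(10.91), np.float64(14.23), np.float64(13.18)]
```

```bash
python3 -m creep '[{"grip":0.01,"linear":[0,-0.01,0],"roll":0},{"grip":0.01,"linear":[0.0178,0,0.0117],"roll":0},{"grip":0.01,"linear":[0.0177,0,0.0117],"roll":0},{"grip":0.01,"linear":[-0.008,0,0.0197],"roll":0},{"grip":0.01,"linear":[-0.008,0,0.0197],"roll":0},{"grip":0.01,"linear":[0,0.0025,0],"roll":0},{"grip":0.01,"linear":[0,0,0],"roll":0},{"grip":0.01,"linear":[0,0,0],"roll":0}]'; python3 -m creep '[{"grip":0.01,"linear":[0,0.002,0],"roll":0},{"grip":0.01,"linear":[0,0.0015,0],"roll":0},{"grip":0.01,"linear":[0,0.001,0],"roll":0},{"grip":0.01,"linear":[0,0.001,0],"roll":0},{"grip":0.01,"linear":[0,0.001,0],"roll":0},{"grip":0.01,"linear":[0,0.001,0],"roll":0},{"grip":0.01,"linear":[0,0.001,0],"roll":0},{"grip":0.01,"linear":[0,0,0],"roll":0}]'; python3 look.py wrist w16; python3 tilt.py w16; python3 -m creep '[{"grip":0.01,"linear":[0,-0.01,0],"roll":0},{"grip":0.01,"linear":[-0.019,0,0.0096],"roll":0},{"grip":0.01,"linear":[-0.019,0,0.0096],"roll":0},{"grip":0.01,"linear":[-0.0131,0,-0.0168],"roll":0},{"grip":0.01,"linear":[-0.0131,0,-0.0168],"roll":0},{"grip":0.01,"linear":[0,0.0025,0],"roll":0},{"grip":0.01,"linear":[0,0,0],"roll":0},{"grip":0.01,"linear":[0,0,0],"roll":0}]'; python3 -m creep '[{"grip":0.01,"linear":[0,0.002,0],"roll":0},{"grip":0.01,"linear":[0,0.0015,0],"roll":0},{"grip":0.01,"linear":[0,0.001,0],"roll":0},{"grip":0.01,"linear":[0,0.001,0],"roll":0},{"grip":0.01,"linear":[0,0.001,0],"roll":0},{"grip":0.01,"linear":[0,0.001,0],"roll":0},{"grip":0.01,"linear":[0,0,0],"roll":0},{"grip":0.01,"linear":[0,0,0],"roll":0}]'; python3 look.py wrist w17; python3 tilt.py w17
```

```text
time: 27.07
eef_pos: [0.569, -0.0005, 0.1397]
eef_rot: [[0.176, 0.001, -0.984], [0.984, -0.0, 0.176], [0.0, -1.0, -0.001]]
force: [0.5, -0.2, -1.0]
grip_width: 0.0232
time: 27.73
eef_pos: [0.5699, 0.0006, 0.1334]
eef_rot: [[0.175, 0.002, -0.984], [0.984, 0.001, 0.175], [0.002, -1.0, -0.002]]
force: [-4.7, 4.6, 15.7]
grip_width: 0.023
27.7333 [0.5699 0.0006 0.1334] [-4.7  4.6 15.7] 0.023
w16 4600 tilt 2.33 ctr [ 0.5873 -0.0289] 32 flange top mm above base: ctr 11.36 pads [np.float64(10.9), np.float64(10.44), np.float64(12.96)]
time: 28.45
eef_pos: [0.5708, -0.0657, 0.1378]
eef_rot: [[0.176, -0.002, -0.984], [0.984, 0.001, 0.176], [0.0, -1.0, 0.002]]
force: [0.3, 0.2, -2.7]
grip_width: 0.0229
time: 29.12
eef_pos: [0.5712, -0.0668, 0.1323]
eef_rot: [[0.175, -0.0, -0.985], [0.985, -0.002, 0.175], [-0.002, -1.0, 0.0]]
force: [-5.6, -2.8, 8.9]
grip_width: 0.0228
29.1167 [ 0.5712 -0.0668  0.1323] [-5.6 -2.8  8.9] 0.0228
w17 5949 tilt 1.35 ctr [ 0.5864 -0.0308] 32 flange top mm above base: ctr 10.22 pads [np.float64(10.88), np.float64(10.47), np.float64(9.37)]
```

```bash
python3 -m creep '[{"grip":0.01,"linear":[0,-0.009,0],"roll":0},{"grip":0.01,"linear":[0.0012,0,-0.0212],"roll":0},{"grip":0.01,"linear":[0.0012,0,-0.0212],"roll":0},{"grip":0.01,"linear":[0.0211,0,-0.003],"roll":0},{"grip":0.01,"linear":[0.0211,0,-0.003],"roll":0},{"grip":0.01,"linear":[0,0.003,0],"roll":0},{"grip":0.01,"linear":[0,0,0],"roll":0},{"grip":0.01,"linear":[0,0,0],"roll":0}]'; python3 -m creep '[{"grip":0.01,"linear":[0,0.002,0],"roll":0},{"grip":0.01,"linear":[0,0.0015,0],"roll":0},{"grip":0.01,"linear":[0,0.001,0],"roll":0},{"grip":0.01,"linear":[0,0.001,0],"roll":0},{"grip":0.01,"linear":[0,0.001,0],"roll":0},{"grip":0.01,"linear":[0,0.001,0],"roll":0},{"grip":0.01,"linear":[0,0.0005,0],"roll":0},{"grip":0.01,"linear":[0,0,0],"roll":0}]'; python3 look.py wrist w18; python3 tilt.py w18
python3 -m creep '[{"grip":0.01,"linear":[0,-0.009,0],"roll":0},{"grip":0.01,"linear":[0.0178,0,0.0117],"roll":0},{"grip":0.01,"linear":[0.0177,0,0.0117],"roll":0},{"grip":0.01,"linear":[-0.008,0,0.0197],"roll":0},{"grip":0.01,"linear":[-0.008,0,0.0197],"roll":0},{"grip":0.01,"linear":[0,0.0015,0],"roll":0},{"grip":0.01,"linear":[0,0,0],"roll":0},{"grip":0.01,"linear":[0,0,0],"roll":0}]'; python3 -m creep '[{"grip":0.01,"linear":[0,0.002,0],"roll":0},{"grip":0.01,"linear":[0,0.0015,0],"roll":0},{"grip":0.01,"linear":[0,0.001,0],"roll":0},{"grip":0.01,"linear":[0,0.001,0],"roll":0},{"grip":0.01,"linear":[0,0.001,0],"roll":0},{"grip":0.01,"linear":[0,0.001,0],"roll":0},{"grip":0.01,"linear":[0,0,0],"roll":0},{"grip":0.01,"linear":[0,0,0],"roll":0}]'; python3 look.py wrist w19; python3 tilt.py w19
```

```text
time: 29.83
eef_pos: [0.6263, -0.0303, 0.1365]
eef_rot: [[0.175, -0.001, -0.985], [0.985, 0.0, 0.175], [-0.0, -1.0, 0.001]]
force: [0.5, -0.6, -1.4]
grip_width: 0.0228
time: 30.5
eef_pos: [0.6285, -0.0312, 0.1311]
eef_rot: [[0.176, 0.004, -0.984], [0.984, -0.001, 0.176], [-0.0, -1.0, -0.004]]
force: [-0.8, 1.0, 7.6]
grip_width: 0.0228
30.5 [ 0.6285 -0.0312  0.1311] [-0.8  1.   7.6] 0.0228
w18 11013 tilt 1.92 ctr [ 0.5882 -0.0307] 55 flange top mm above base: ctr 9.42 pads [np.float64(8.26), np.float64(10.46), np.float64(9.53)]
time: 31.22
eef_pos: [0.569, -0.0006, 0.1366]
eef_rot: [[0.176, 0.001, -0.984], [0.984, -0.0, 0.176], [0.0, -1.0, -0.001]]
force: [-0.4, -0.3, -1.5]
grip_width: 0.0233
time: 31.88
eef_pos: [0.5696, 0.0001, 0.131]
eef_rot: [[0.175, 0.002, -0.985], [0.985, 0.001, 0.175], [0.001, -1.0, -0.002]]
force: [-3.3, 3.3, 12.1]
grip_width: 0.0231
31.8833 [5.696e-01 1.000e-04 1.310e-01] [-3.3  3.3 12.1] 0.0231
w19 4486 tilt 1.03 ctr [ 0.5872 -0.0297] 32 flange top mm above base: ctr 8.61 pads [np.float64(8.35), np.float64(8.23), np.float64(9.31)]
```

```bash
python3 -m creep '[{"grip":0.01,"linear":[0,-0.008,0],"roll":0},{"grip":0.01,"linear":[-0.019,0,0.0096],"roll":0},{"grip":0.01,"linear":[-0.019,0,0.0096],"roll":0},{"grip":0.01,"linear":[-0.0131,0,-0.0168],"roll":0},{"grip":0.01,"linear":[-0.0131,0,-0.0168],"roll":0},{"grip":0.01,"linear":[0,0.002,0],"roll":0},{"grip":0.01,"linear":[0,0,0],"roll":0},{"grip":0.01,"linear":[0,0,0],"roll":0}]'; python3 -m creep '[{"grip":0.01,"linear":[0,0.0025,0],"roll":0},{"grip":0.01,"linear":[0,0.001,0],"roll":0},{"grip":0.01,"linear":[0,0.001,0],"roll":0},{"grip":0.01,"linear":[0,0.001,0],"roll":0},{"grip":0.01,"linear":[0,0.001,0],"roll":0},{"grip":0.01,"linear":[0,0.001,0],"roll":0},{"grip":0.01,"linear":[0,0.0005,0],"roll":0},{"grip":0.01,"linear":[0,0,0],"roll":0}]'; python3 look.py wrist w20; python3 tilt.py w20
python3 -m creep '[{"grip":0.01,"linear":[0,-0.009,0],"roll":0},{"grip":0.01,"linear":[0.0012,0,-0.0212],"roll":0},{"grip":0.01,"linear":[0.0012,0,-0.0212],"roll":0},{"grip":0.01,"linear":[0.0211,0,-0.003],"roll":0},{"grip":0.01,"linear":[0.0211,0,-0.003],"roll":0},{"grip":0.01,"linear":[0,0.003,0],"roll":0},{"grip":0.01,"linear":[0,0,0],"roll":0},{"grip":0.01,"linear":[0,0,0],"roll":0}]'; python3 -m creep '[{"grip":0.01,"linear":[0,0.002,0],"roll":0},{"grip":0.01,"linear":[0,0.001,0],"roll":0},{"grip":0.01,"linear":[0,0.001,0],"roll":0},{"grip":0.01,"linear":[0,0.001,0],"roll":0},{"grip":0.01,"linear":[0,0.001,0],"roll":0},{"grip":0.01,"linear":[0,0.0005,0],"roll":0},{"grip":0.01,"linear":[0,0,0],"roll":0},{"grip":0.01,"linear":[0,0,0],"roll":0}]'; python3 look.py wrist w21; python3 tilt.py w21
```

```text
time: 32.6
eef_pos: [0.5708, -0.0658, 0.1343]
eef_rot: [[0.176, -0.002, -0.984], [0.984, 0.001, 0.176], [0.0, -1.0, 0.002]]
force: [0.6, 0.1, -1.2]
grip_width: 0.0232
time: 33.27
eef_pos: [0.5722, -0.0664, 0.1304]
eef_rot: [[0.175, 0.002, -0.985], [0.985, -0.002, 0.175], [-0.001, -1.0, -0.002]]
force: [-8.1, -0.5, 20.7]
grip_width: 0.0234
33.2667 [ 0.5722 -0.0664  0.1304] [-8.1 -0.5 20.7] 0.0234
w20 5953 tilt 0.51 ctr [ 0.5869 -0.0305] 34 flange top mm above base: ctr 8.0 pads [np.float64(8.06), np.float64(8.25), np.float64(7.67)]
time: 33.98
eef_pos: [0.6262, -0.0305, 0.1323]
eef_rot: [[0.175, -0.001, -0.985], [0.985, 0.0, 0.175], [-0.0, -1.0, 0.001]]
force: [-0.3, -0.2, -2.2]
grip_width: 0.023
time: 34.65
eef_pos: [0.628, -0.0313, 0.1303]
eef_rot: [[0.176, 0.003, -0.984], [0.984, -0.001, 0.176], [-0.0, -1.0, -0.003]]
force: [-7.0, 1.8, 18.5]
grip_width: 0.0232
34.65 [ 0.628  -0.0313  0.1303] [-7.   1.8 18.5] 0.0232
w21 11078 tilt 0.46 ctr [ 0.5874 -0.0305] 55 flange top mm above base: ctr 8.05 pads [np.float64(7.77), np.float64(8.29), np.float64(8.06)]
```

```bash
python3 -m creep '[{"grip":0.01,"linear":[0,-0.009,0],"roll":0},{"grip":0.01,"linear":[0.0178,0,0.0117],"roll":0},{"grip":0.01,"linear":[0.0177,0,0.0117],"roll":0},{"grip":0.01,"linear":[-0.008,0,0.0197],"roll":0},{"grip":0.01,"linear":[-0.008,0,0.0197],"roll":0},{"grip":0.01,"linear":[0,0.0015,0],"roll":0},{"grip":0.01,"linear":[0,0,0],"roll":0},{"grip":0.01,"linear":[0,0,0],"roll":0}]'; python3 -m creep '[{"grip":0.01,"linear":[0,0.002,0],"roll":0},{"grip":0.01,"linear":[0,0.0015,0],"roll":0},{"grip":0.01,"linear":[0,0.001,0],"roll":0},{"grip":0.01,"linear":[0,0.001,0],"roll":0},{"grip":0.01,"linear":[0,0.001,0],"roll":0},{"grip":0.01,"linear":[0,0.001,0],"roll":0},{"grip":0.01,"linear":[0,0,0],"roll":0},{"grip":0.01,"linear":[0,0,0],"roll":0}]'; python3 look.py wrist w22; python3 tilt.py w22
python3 -m creep '[{"grip":0.01,"linear":[0,-0.008,0],"roll":0},{"grip":0.01,"linear":[-0.019,0,0.0096],"roll":0},{"grip":0.01,"linear":[-0.019,0,0.0096],"roll":0},{"grip":0.01,"linear":[-0.0131,0,-0.0168],"roll":0},{"grip":0.01,"linear":[-0.0131,0,-0.0168],"roll":0},{"grip":0.01,"linear":[0,0.002,0],"roll":0},{"grip":0.01,"linear":[0,0,0],"roll":0},{"grip":0.01,"linear":[0,0,0],"roll":0}]'; python3 -m creep '[{"grip":0.01,"linear":[0,0.002,0],"roll":0},{"grip":0.01,"linear":[0,0.001,0],"roll":0},{"grip":0.01,"linear":[0,0.001,0],"roll":0},{"grip":0.01,"linear":[0,0.001,0],"roll":0},{"grip":0.01,"linear":[0,0.001,0],"roll":0},{"grip":0.01,"linear":[0,0,0],"roll":0},{"grip":0.01,"linear":[0,0,0],"roll":0}]'; python3 look.py wrist w23; python3 tilt.py w23
```

```text
time: 35.37
eef_pos: [0.5692, -0.0009, 0.1343]
eef_rot: [[0.176, 0.001, -0.984], [0.984, -0.0, 0.176], [0.0, -1.0, -0.001]]
force: [-0.0, 0.5, -1.5]
grip_width: 0.023
time: 36.03
eef_pos: [0.5706, -0.0007, 0.1303]
eef_rot: [[0.175, 0.004, -0.985], [0.985, -0.001, 0.175], [-0.0, -1.0, -0.004]]
force: [-6.9, 1.8, 21.3]
grip_width: 0.0223
36.0333 [ 0.5706 -0.0007  0.1303] [-6.9  1.8 21.3] 0.0223
w22 4670 tilt 0.09 ctr [ 0.5869 -0.03  ] 33 flange top mm above base: ctr 7.73 pads [np.float64(7.71), np.float64(7.69), np.float64(7.78)]
time: 36.75
eef_pos: [0.5708, -0.0658, 0.1317]
eef_rot: [[0.176, -0.002, -0.984], [0.984, 0.001, 0.176], [0.0, -1.0, 0.002]]
force: [-0.3, -0.3, -2.0]
grip_width: 0.0231
time: 37.33
eef_pos: [0.5724, -0.0658, 0.1303]
eef_rot: [[0.174, 0.003, -0.985], [0.985, -0.001, 0.174], [-0.001, -1.0, -0.003]]
force: [-7.1, 0.2, 20.7]
grip_width: 0.023
37.3333 [ 0.5724 -0.0658  0.1303] [-7.1  0.2 20.7] 0.023
w23 5883 tilt 0.15 ctr [ 0.5869 -0.0303] 34 flange top mm above base: ctr 7.71 pads [np.float64(7.72), np.float64(7.78), np.float64(7.61)]
```

```bash
python3 -m creep '[{"grip":0.01,"linear":[0,-0.015,0],"roll":0},{"grip":0.01,"linear":[0,-0.035,0],"roll":0},{"grip":0.01,"linear":[-0.01,-0.03,0],"roll":0},{"grip":0.01,"linear":[-0.034,-0.01,-0.001],"roll":0},{"grip":0.01,"linear":[-0.036,0,-0.001],"roll":0},{"grip":0.01,"linear":[-0.036,0,-0.001],"roll":0},{"grip":0.01,"linear":[-0.036,0,-0.001],"roll":0},{"grip":0.01,"linear":[-0.036,0,-0.001],"roll":0}]';python3 -m creep '[{"grip":0.01,"linear":[-0.035,0,0],"roll":0},{"grip":0.01,"linear":[-0.026,0.015,0],"roll":0},{"grip":0.01,"linear":[0,0.03,0],"roll":0},{"grip":0.01,"linear":[0,0.035,0],"roll":0},{"grip":0.01,"linear":[0,0.025,0],"roll":0},{"grip":0.01,"linear":[0,0.01,0],"roll":0},{"grip":0.01,"linear":[0,0,0],"roll":0},{"grip":0.01,"linear":[0,0,0],"roll":0}]'
```

```text
time: 38.05
eef_pos: [0.5428, -0.2527, 0.2164]
eef_rot: [[0.174, -0.0, -0.985], [0.985, 0.0, 0.174], [0.0, -1.0, 0.0]]
force: [-0.1, -1.2, -1.9]
grip_width: 0.0231
time: 38.72
eef_pos: [0.5329, -0.3118, 0.1019]
eef_rot: [[0.175, -0.0, -0.985], [0.985, 0.0, 0.175], [0.0, -1.0, 0.0]]
force: [0.2, 0.0, -0.4]
grip_width: 0.0232
```

```bash
python3 -m creep '[{"grip":0.01,"linear":[0,0.007,0],"roll":0},{"grip":0.01,"linear":[0,0.005,0],"roll":0},{"grip":0.01,"linear":[0,0.003,0],"roll":0},{"grip":0.01,"linear":[0,0.0015,0],"roll":0},{"grip":0.01,"linear":[0,0,0],"roll":0},{"grip":0.01,"linear":[0,0,0],"roll":0}]'; python3 -m creep '[{"grip":0.01,"linear":[0,0.001,0],"roll":0},{"grip":0.01,"linear":[0,0.001,0],"roll":0},{"grip":0.01,"linear":[0,0,0],"roll":0},{"grip":0.01,"linear":[0,0,0],"roll":0}]'
```

```text
time: 39.22
eef_pos: [0.5327, -0.3123, 0.0851]
eef_rot: [[0.176, 0.0, -0.984], [0.984, -0.0, 0.176], [-0.0, -1.0, -0.0]]
force: [-0.1, -0.4, -2.1]
grip_width: 0.0234
time: 39.55
eef_pos: [0.5328, -0.3125, 0.0834]
eef_rot: [[0.176, 0.001, -0.984], [0.984, -0.001, 0.176], [-0.0, -1.0, -0.001]]
force: [0.2, 0.6, 1.2]
grip_width: 0.023
```

Contact with the mat. Release with small steps, then up.

```bash
python3 -m creep '[{"grip":0.026,"linear":[0,0,0],"roll":0},{"grip":0.035,"linear":[0,0,0],"roll":0},{"grip":0.05,"linear":[0,0,0],"roll":0},{"grip":0.065,"linear":[0,0,0],"roll":0},{"grip":0.07,"linear":[0,0,0],"roll":0},{"grip":0.07,"linear":[0,0,0],"roll":0}]'; python3 -m creep '[{"grip":0.07,"linear":[0,-0.01,0],"roll":0},{"grip":0.07,"linear":[0,-0.03,0],"roll":0},{"grip":0.07,"linear":[0,-0.035,0],"roll":0},{"grip":0.07,"linear":[0,-0.035,0],"roll":0},{"grip":0.07,"linear":[0.01,-0.02,0.01],"roll":0},{"grip":0.07,"linear":[0.03,0,0.005],"roll":0},{"grip":0.07,"linear":[0.03,0,0.005],"roll":0},{"grip":0.07,"linear":[0,0,0],"roll":0}]'; python3 -m creep '[{"grip":0.07,"linear":[0,0,0],"roll":0},{"grip":0.07,"linear":[0,0,0],"roll":0},{"grip":0.07,"linear":[0,0,0],"roll":0}]'; python3 look.py wrist w24; python3 tilt.py w24; python3 tam.py w24; python3 look.py scene s24
```

```text
time: 40.05
eef_pos: [0.5326, -0.3122, 0.0829]
eef_rot: [[0.176, -0.0, -0.984], [0.984, 0.0, 0.176], [0.0, -1.0, 0.0]]
force: [0.1, 0.5, -0.2]
grip_width: 0.0569
time: 40.72
eef_pos: [0.5253, -0.2356, 0.2143]
eef_rot: [[0.173, 0.001, -0.985], [0.985, 0.001, 0.173], [0.002, -1.0, -0.001]]
force: [1.2, -0.1, 0.4]
grip_width: 0.0698
time: 40.97
eef_pos: [0.5252, -0.2407, 0.2131]
eef_rot: [[0.176, 0.0, -0.984], [0.984, -0.001, 0.176], [-0.0, -1.0, -0.0]]
force: [0.2, 0.5, 0.8]
grip_width: 0.0702
40.9667 [ 0.5252 -0.2407  0.2131] [0.2 0.5 0.8] 0.0702
w24 5271 tilt 0.05 ctr [ 0.5869 -0.0303] 58 flange top mm above base: ctr 7.69 pads [np.float64(7.72), np.float64(7.66), np.float64(7.71)]
0.008 0.024 104 [ 0.469  -0.3167  0.008 ] [ 0.5431 -0.2507  0.024 ] med [ 0.5168 -0.2979  0.016 ]
0.03 0.06 172 [ 0.5173 -0.3176  0.0302] [ 0.5376 -0.2982  0.0598] med [ 0.5212 -0.302   0.0455]
0.06 0.09 230 [ 0.5174 -0.3168  0.0601] [ 0.5378 -0.2981  0.0897] med [ 0.5215 -0.3017  0.0762]
0.09 0.12 307 [ 0.5173 -0.3179  0.0901] [ 0.5381 -0.2983  0.12  ] med [ 0.5215 -0.3019  0.1062]
0.122 0.132 581 [ 0.5176 -0.3217  0.1221] [ 0.5411 -0.2984  0.1277] med [ 0.5284 -0.3097  0.1255]
top circle ((529.3441772460938, -310.1494445800781), 11.792201042175293) 0.12547032900106808
41.0167 [ 0.5252 -0.2408  0.2129] [ 0.2 -0.5 -1.1] 0.0699
```

View pics/s24.png

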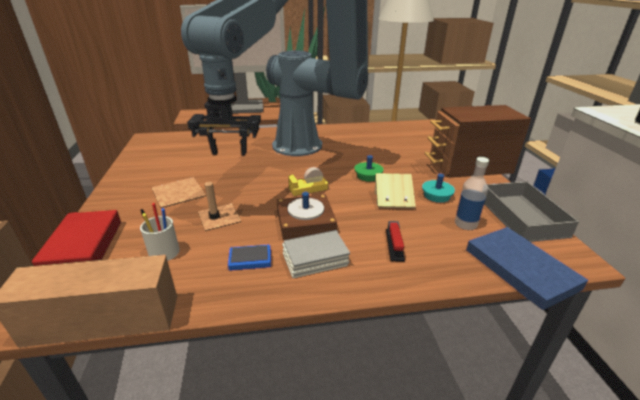

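View pics/w24.png

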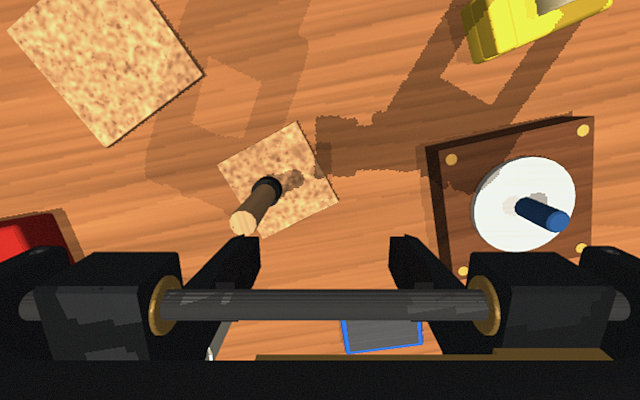

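The scene view shows the cup seated in the base (306,207), the tamper upright on the small mat (211,205) and everything else in place. The wrist view agrees: cup (524,204) flush, tamper foot (268,188), gripper clear.

```bash
python3 -c "
from rig import job_done
print(job_done())"
```

```text
the job is handed in; nothing more can be done
None
```

The job is handed in: the cup is fully home in the bore and the tamper stands upright on the small cork mat. It took about 41 s of robot time, and no verdict was reported.

- **Levelling:** The gripper could not tilt. I lifted the cup by its spindle, levelled it against bare desk, regripped it upright and released it in the bore. It measured under 0.1° of lean there.
- **Seating:** I pushed it down with the tamper on the rim over pads 0, 1 and 2 in turn, about 3 mm at a time. The measured lean peaked at 3.2°, against the limit of 9°. The tamper never pushed on the spindle, and the wrist force stayed at about 24 N or less in every reading.
- **Last checks on the cup:** Its lean is 0.05°. The flange top reads 7.7 mm above the base's nominal 45 mm top, against a nominal 8 mm. The camera also read the base top 0.3 mm low, so the two agree. Under the final pushes over all three pads, the tool stopped at the height expected for a cup fully home.
- **Last checks on the rest:** The tamper stands about 15 mm from the middle of the mat, with its top at 125.5 mm against an expected 126 mm. The last pictures show the other things where they were and the gripper clear of everything.
- **One disagreement:** The top camera placed the bore 3–4 mm away from where the wrist camera did. I used the wrist camera, and the fit confirmed it.

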